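# Clear the watch repair turntable

### The job

Clear the finished job off the free-spinning turntable: lift the pocket watch off and lay it face up in the middle of the round cork mat, and slide the flat case knife blade first into the slot of the wooden rack until its handle meets the rack's face. Set both down gently, without letting either fall. Leave the little brass pot and the loupe standing on the turntable, and do not disturb the case wrench or the screwdriver stand.

Things in the scene. Friction and masses are not known exactly. Their poses are not given: they have to be found in the camera images.
- platter_top (a point): centre of the turntable's top face: a dark wooden disc 220 mm across, 10 mm thick, on a narrow steel foot, top 40 mm above the bench. It has no drive or brake: it spins freely about its upright axis at a light sideways touch and coasts for about a second, carrying all on it. z up; x and y turn with the disc
- watch_center (a point): centre (half-way up) of the pocket watch, a plain steel disc 46 mm across, 13 mm thick, lying face up (white dial). x points out through the crown to the bow, a wire ring lying level, 20 mm wide, reaching 47 mm from the centre; z up out of the dial. It starts 5 to 13 mm beside the knife's handle, bow away from the knife: no finger fits between the two
- knife_grip (a point): grip point of the case knife, mid-section of its handle and 30 mm behind the handle's front end (shoulder); x points to the blade's tip, y across, z up. Handle: wooden bar 18 mm wide, 14 mm high, from 40 mm behind this point to 30 mm ahead of it, lying flat on the turntable. The knife balances about 9 mm ahead of this point
- knife_shoulder (a point): middle of the knife handle's front end, where the blade leaves it: a flat level steel blade 65 mm long, 16 mm wide (10 mm over its last 13 mm), 3 mm thick, half-way up the handle; axes as knife_grip
- knife_tip (a point): the tip of the knife's blade, 65 mm ahead of the shoulder; axes as knife_grip
- slot_mouth (a point): mouth of the one slot of the fixed wooden rack (block 85 mm deep, 70 wide, 75 high), on the face nearest the robot, 42 mm above the bench; the home knife's shoulder lies here. The slot is level, 22 mm wide, from 3.5 mm below to 5.5 mm above this point, and runs right through. x points level into the slot, y across, z up
- rail_end (a point): front end of the rack's rail, on its top: a narrow upright rail 10 mm wide that runs 50 mm out from the rack's face in line with the slot, top 35 mm above the bench (7 mm below slot_mouth); the home knife's handle rests on it. Its end has a short downward bevel. Beneath it lies a base board 76 mm wide, 8 mm thick. Axes as slot_mouth
- mat_top (a point): centre of the top face of the round cork mat, 110 mm across, 4 mm thick, fixed flat on the bench
- pot_center (a point): centre (half-way up) of the small open brass pot standing on the turntable, 28 mm across, 26 mm high, loose
- loupe_center (a point): centre (half-way up) of the black eyeglass loupe standing on the turntable, a cone 32 mm across at the foot, 25 mm at the top, 34 mm high, loose
- drivers_mid (a point): middle of the round screwdriver stand on the bench beyond the turntable, 68 mm across, 110 mm high (point 55 mm up), loose, 0.6 kg
- wrench_mid (a point): middle of the brass case back wrench lying on the bench beside the turntable, a flat bar 110 mm long along its x with a 46 mm cross-head at the +x end, 14 mm high at most, loose
- watch: the pocket watch: origin at the centre of its underside, axes as watch_center
- knife: the case knife: origin on the underside of its handle, 7 mm below knife_grip, same axes

How it is judged:
By the outcome, as a careful person would: the job done as asked, in the order asked, and still so for the second after the job is handed in, with the robot touching nothing.
It also fails if it takes over 67 s, if anything falls off the work surface, if the arm or the gripper's body presses on something with over 40 N, if the wrist force passes 120 N, or if a joint passes its speed limit or range.

### The arm

A 6-joint arm with a two-finger parallel gripper is mounted at the origin on the work surface. World frame = base frame: x ahead of the robot, y to its left, z up, the work surface at z = 0. Lengths are in mm, angles in degrees, forces in N, time in s.
With the tool pointing down it reaches from about 425 to 950 mm from the base axis. Payload 14.7 kg.
Tool frame: the origin (TCP) lies at the very end of the fingers, on their centre line; the grasp point (between the pads) lies arm.grasp_offset behind it (arm.grasp_offset is the distance from the TCP to the grasp point, in mm); z points along the fingers, y is the direction in which the jaws open and shut (so a half turn about z gives the same grasp; the last joint's range is limited). The gripper opens to 85 mm and grips with 20 to 120 N. Pads are 22 mm wide; open, the fingers measure 114 mm over their backs; the gripper's body (76 mm by 85 mm) begins 54 mm behind the grasp point. The pads swing forward as they close: fully open they stand 13 mm farther back than shut.
Start: joints at [72.731, 27.513, 91.461, -0, 61.026, -2.67], TCP at [163.809, 629.014, 231.297] pointing down, gripper open.
Joint ranges: [-157.49, 157.49], [-46.99, 117.5], [13.45, 153.17], [-89.5, 269.5], [5.16, 153.95], [-167.48, 167.48]. Speed limits (degrees/s): [108.29, 108.29, 136.94, 172.46, 172.46, 172.46].

### API

Orientations are given as [roll, pitch, yaw] about the fixed x, y, z axes, in that order (R = Rz(yaw) Ry(pitch) Rx(roll)).
In Python, from cell import arm gives the robot as it stands.
- The arm moves only by the tool play_rows, never from a script. Its argument "commands" is a list of rows, each a list of 7 numbers: the turn, a rotation vector about the tool's x, y, z in degrees, then the shift along the tool's x, y, z in cm, then the finger opening in cm, from 0 to 8.54. In form: [[ax, ay, az, x, y, z, gripper], ...]. A call has 1 to 20 rows; each row shifts and turns the pose as measured when the row begins, along the tool's axes as they then stand; what a row does not reach is not made up. A row lasts 1/12 s, in which the tool goes at most 41.7 mm and 7.16 degrees, less where a joint would pass 70% of its speed; a pose out of reach is approached as far as the arm can. A call is refused whole if a number of a shift passes 4.17 or a number of a turn 7.16, either way. A call with a gripper value outside its range is refused whole. The fingers move at their own pace and stop on an object; "squeeze" is the grip in N (left out, the last holds). Time passes only in rows, so rows that do not move let the fingers close. It gives the time, the measured TCP pose, the force and the opening at its end, in the units of the state.
- arm.observe(): the state, without advancing time (a new reading comes with each control period).
- arm.capture(name): name is "scene" or "top" or "wrist"; returns a dict with "color" (480x640x3 uint8, red, green, blue), "vfov" (degrees; the focal length in pixels is half the picture's height over the tangent of half this angle, whatever the lens; pixels are square), "cx", "cy" (the principal point, pixels), "dist_coeffs" ([k1, k2, p1, p2, k3] as OpenCV has them; the pictures are not rectified), "origin" and "attitude" of the camera in the world. Camera axes: x right, y down, z forward; pixel columns grow to the right and rows downward; lengths in mm; the calibration is good to about 2 mm. A picture is of the moment at which its call begins. There is no depth.
- arm.hand_in(): hands the job in, once; it reports no verdict.
The state is a dict: "clock": time; "q": joint angles; "joint_velocities": joint speeds; "tau": joint torques, N m; "ee_pos": TCP position; "tool_rot": TCP orientation; "wrist_force": force on the tool from outside, world axes, zero at the start; "ft_torque": the same for the moment, N m; "finger_gap": finger opening in mm.
Only numpy, scipy, OpenCV 4.12 (cv2) and the standard library are available. Lean on these libraries where they do the work, as an engineer would, in place of code of your own. Each camera call takes 0.05 s, during which the arm holds its last target.

## Working session

There is one attempt and no reset: what is moved stays moved. The work goes in short steps, Python scripts to look and compute and a tool call to move; the robot and the scene stay as the last step left them, time stands still between calls to the robot, and variables do not carry over. Pictures are saved under pics/ and viewed, and the job is handed in when it is done.

Besides the shell and the picture viewer there is one more tool, called as name([rows], argument=value, ...), one row to a line, values as JSON. play_rows: Moves the arm, as the interface text tells. Its arguments: {"type":"object","properties":{"commands":{"type":"array"},"squeeze":{"type":"number"}},"required":["commands"]}

```bash
ls; mkdir -p pics; python3 - <<'E'
from cell import arm
import cv2
print(arm.grasp_offset); print(arm.observe())
for n in ["scene","top","wrist"]:
    c=arm.capture(n); cv2.imwrite(f"pics/{n}0.png",c["color"][:,:,::-1])
    print(n,{k:v for k,v in c.items() if k!="color"})
E
```

```text
pics
18.700000000000003
{'clock': 0.0, 'q': array([ 7.27318670e+01,  2.75488441e+01,  9.14922859e+01,  4.98010286e-04,
        6.10265152e+01, -2.67000782e+00]), 'joint_velocities': array([-0.02939593,  0.02787853, -0.02557398,  0.06453489,  0.09577067,
        0.02029968]), 'tau': array([ 2.60436253e-03, -9.50677085e+01, -4.30172539e+01,  6.06537787e-05,
        1.23444776e-02, -8.38616438e-05]), 'ee_pos': array([163.6835251 , 628.6420156 , 230.69336917]), 'tool_rot': array([-1.79932449e+02, -3.58607792e-03,  1.65401631e+02]), 'wrist_force': array([-0.29056765,  0.11584043, -0.53828514]), 'ft_torque': array([-0.00668446,  0.02175119, -0.02068483]), 'finger_gap': 85.29273539500485}
scene {'vfov': 48.1531886992379, 'cx': 325.3989054487619, 'cy': 234.7252652815535, 'dist_coeffs': array([0.03698261, 0.        , 0.        , 0.        , 0.        ]), 'origin': array([1188.69943951, -249.51743288,  763.15353066]), 'attitude': array([-137.52328559,    0.27010064,   68.94856266])}
top {'vfov': 57.85936550436247, 'cx': 325.3521573732212, 'cy': 244.47001312865163, 'dist_coeffs': array([0.00141094, 0.        , 0.        , 0.        , 0.        ]), 'origin': array([508.59972016, -11.82139734, 942.5819051 ]), 'attitude': array([-173.54456182,    0.75288779,  -91.09387919])}
wrist {'vfov': 70.93887699507532, 'cx': 320.48211082307165, 'cy': 238.67973155631944, 'dist_coeffs': array([-0.0077309,  0.       ,  0.       ,  0.       ,  0.       ]), 'origin': array([ 89.45748048, 649.05973257, 372.1072695 ]), 'attitude': array([1.62373111e+02, 1.30322029e-03, 7.54533678e+01])}
```

View pics/scene0.png

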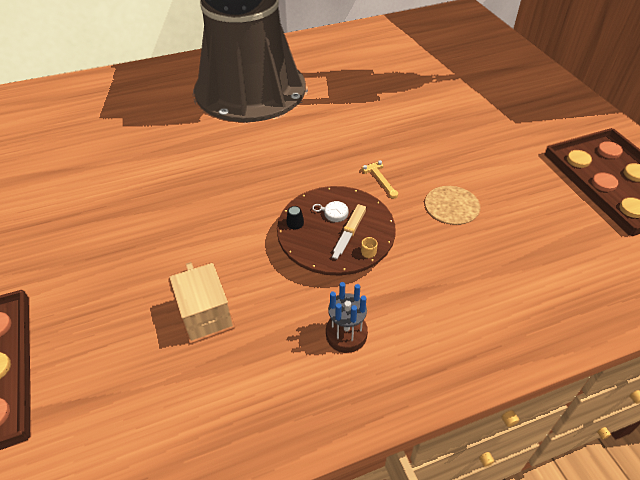

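View pics/top0.png

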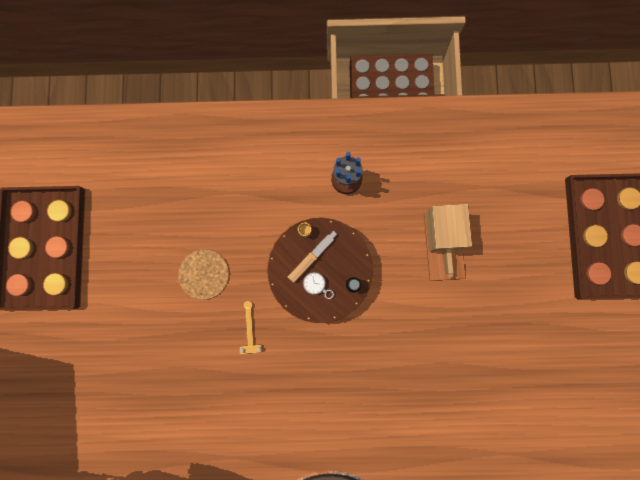

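View pics/wrist0.png

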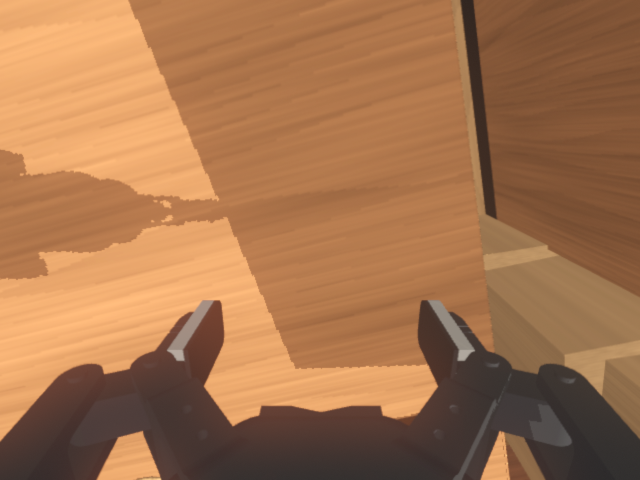

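The top view shows the turntable at about (322,270). The knife runs from (291,278) to (335,234), the watch is at (314,283) with its bow at (329,295), the pot at (305,229) and the loupe at (354,285). The rack is at (450,230), the mat at (204,274), the wrench at (250,328) and the drivers at (348,172). Next I'll zoom in to measure.

```bash
cat > h.py <<'E'
import numpy as np, cv2
from scipy.spatial.transform import Rotation as R
from cell import arm
def K(c):
    f=240/np.tan(np.radians(c["vfov"])/2); return np.array([[f,0,c["cx"]],[0,f,c["cy"]],[0,0,1.]])
def rot(a): return R.from_euler("xyz",a,degrees=True).as_matrix()
def px2w(c,px,z):
    u=cv2.undistortPoints(np.array(px,float).reshape(-1,1,2),K(c),c["dist_coeffs"]).reshape(-1,2)
    d=np.c_[u,np.ones(len(u))]@rot(c["attitude"]).T
    o=c["origin"]; z=np.broadcast_to(z,len(u))
    return o+d*((z-o[2])/d[:,2])[:,None]
def w2px(c,P):
    Rm=rot(c["attitude"]); P=np.array(P,float).reshape(-1,3)
    rv=cv2.Rodrigues(Rm.T)[0]
    return cv2.projectPoints(P,rv,-Rm.T@c["origin"],K(c),c["dist_coeffs"])[0].reshape(-1,2)
def crop(img,x0,y0,x1,y1,s,name):
    cv2.imwrite(name,cv2.resize(img[y0:y1,x0:x1,::-1],None,fx=s,fy=s,interpolation=cv2.INTER_CUBIC))
E
python3 - <<'E'
from h import *
c=arm.capture("top"); crop(c["color"],262,210,388,330,5,"pics/topz1.png")
crop(c["color"],415,190,490,290,6,"pics/topz2.png")
d=arm.capture("scene"); crop(d["color"],260,170,410,280,5,"pics/scz1.png")
crop(d["color"],150,250,250,350,6,"pics/scz2.png")
import pickle; pickle.dump((c,d),open("cap0.pkl","wb"))
print(px2w(c,[[322,270],[204,274]],[40,4]))
E
```

```text
[[557.6942424    6.07332724  40.        ]
 [556.05899169 262.59630325   4.        ]]
```

View pics/topz1.png

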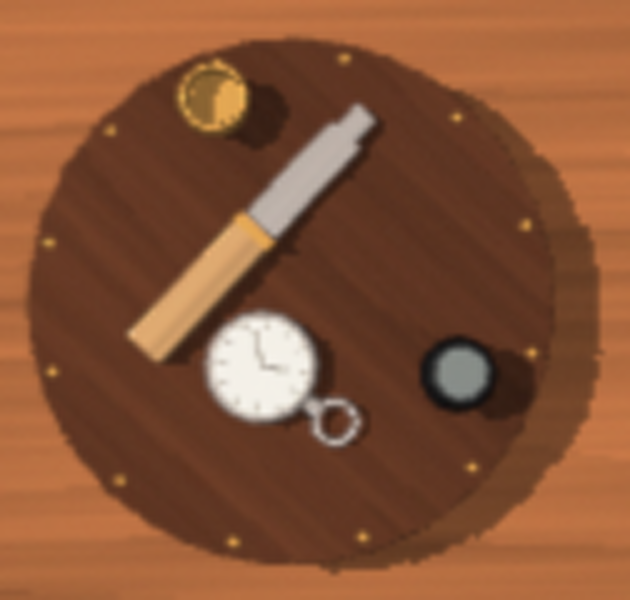

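View pics/topz2.png

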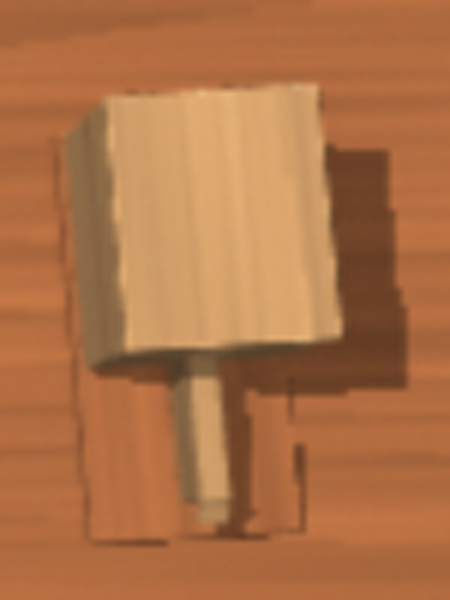

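View pics/scz1.png

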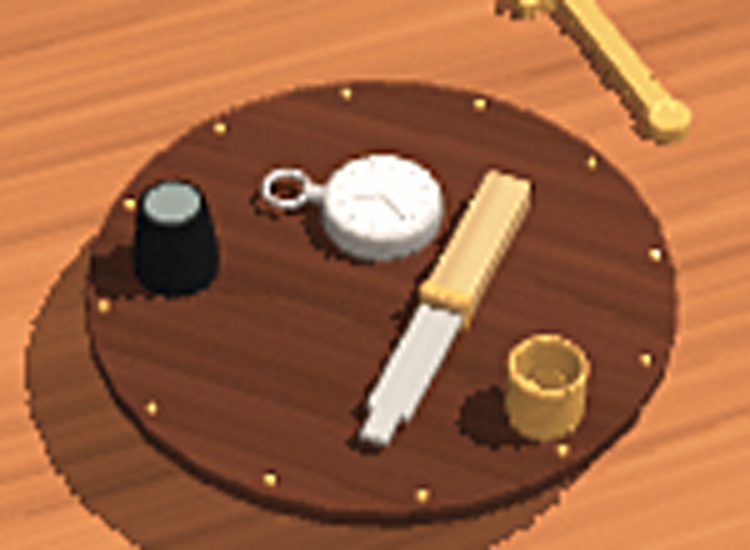

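View pics/scz2.png

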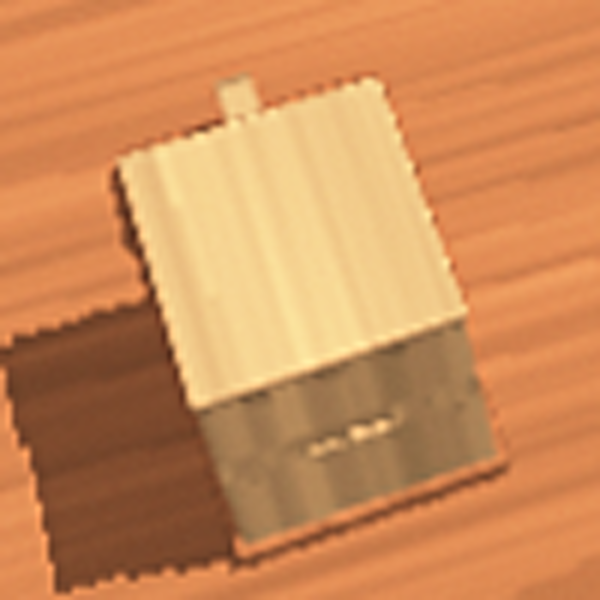

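```bash
python3 - <<'E'
from h import *
import pickle; c,d=pickle.load(open("cap0.pkl","rb"))
def T(c,x0,y0,s,p,z): 
    p=np.array(p,float); return px2w(c,np.array([x0,y0])+(p+.5)/s-.5,z)
np.set_printoptions(precision=1,suppress=True)
t=lambda p,z:T(c,262,210,5,p,z)
P=t([[29,301],[554,301],[291,38],[291,565]],40); print("plat",P, P.mean(0))
for n,p,z in [("dial",[[262,367],[205,367],[318,367],[262,311],[262,422]],53),("bow",[[335,421]],46.5),("rear",[[128,333],[157,362]],54),("should",[[244,213],[274,240]],54),("tip",[[357,103],[379,123]],48.5),("pot",[[213,97]],66),("loupe",[[460,374]],74)]:
    print(n,t(p,z))
r=lambda p,z:T(c,415,190,6,p,z)
print("rack top",r([[106,96],[320,85],[343,333],[126,347]],75))
print("rail",r([[192,357],[216,355],[203,500],[229,498]],35)); print("base",r([[88,542],[303,530]],8))
s=lambda p,z:T(d,260,170,5,p,z)
for n,p,z in [("dial",[[382,197]],53),("bow",[[287,189]],46.5),("rear",[[490,172],[531,181]],54),("should",[[424,289],[468,300]],54),("tip",[[360,437],[388,440]],48.5),("pot",[[549,363]],66),("loupe",[[173,202]],74)]:
    print("sc",n,s(p,z))
s=lambda p,z:T(d,150,250,6,p,z)
print("sc rack",s([[195,408],[465,314],[380,80],[118,158]],75)); print(s([[217,82],[252,76]],35))
print("mat",px2w(d,[[452.5,205]],4),px2w(c,[[204,274]],4)); 
print("dr",px2w(c,[[348,172]],100),"wr",px2w(c,[[248,304],[250,349],[239,350],[262,349]],10))
print(px2w(d,[[366,164],[392,195]],8))
E
```

```text
plat [[560.4 119.7  40. ]
 [556.  -98.5  40. ]
 [669.    8.7  40. ]
 [450.   12.5  40. ]] [558.8  10.6  40. ]
dial [[530.8  22.6  53. ]
 [531.2  45.9  53. ]
 [530.3  -0.2  53. ]
 [553.6  22.3  53. ]
 [508.5  23.   53. ]]
bow [[508.3  -6.7  46.5]]
rear [[545.7  77.2  54. ]
 [533.6  65.4  54. ]]
should [[594.   29.   54. ]
 [582.6  16.8  54. ]]
tip [[639.5 -18.5  48.5]
 [630.9 -27.4  48.5]]
pot [[640.7  40.4  66. ]]
loupe [[525.9 -57.   74. ]]
rack top [[ 681.7 -220.2   75. ]
 [ 683.9 -292.3   75. ]
 [ 599.7 -295.2   75. ]
 [ 596.5 -222.9   75. ]]
rail [[ 596.6 -255.4   35. ]
 [ 597.1 -263.8   35. ]
 [ 546.7 -256.7   35. ]
 [ 547.2 -265.7   35. ]]
base [[ 533.7 -222.4    8. ]
 [ 536.5 -298.9    8. ]]
sc dial [[526.9  22.9  53. ]]
sc bow [[503.7  -6.6  46.5]]
sc rear [[530.2  65.5  54. ]
 [540.3  77.9  54. ]]
sc should [[577.2  19.1  54. ]
 [588.1  31.9  54. ]]
sc tip [[629.7 -26.4  48.5]
 [634.5 -17.9  48.5]]
sc pot [[636.   41.6  66. ]]
sc loupe [[521.2 -56.8  74. ]]
sc rack [[ 679.7 -290.5   75. ]
 [ 676.3 -219.9   75. ]
 [ 590.9 -222.6   75. ]
 [ 592.1 -294.6   75. ]]
[[ 539.6 -265.4   35. ]
 [ 541.1 -255.5   35. ]]
mat [[555.9 264.1   4. ]] [[556.1 262.6   4. ]]
dr [[748.3 -50.4 100. ]] wr [[490.  165.9  10. ]
 [395.8 161.5  10. ]
 [394.2 184.8  10. ]
 [395.4 136.2  10. ]]
[[380.4 151.9   8. ]
 [488.9 161.7   8. ]]
```

```bash
cat >> h.py <<'E'
def go(target, yaw=None, n=None):
    s=arm.observe(); Rm=rot(s["tool_rot"]); d=Rm.T@(np.array(target)-s["ee_pos"])
    print("pos",s["ee_pos"].round(1),"rot",s["tool_rot"].round(2),"F",s["wrist_force"].round(1),"gap",round(s["finger_gap"],1),"t",round(s["clock"],2))
    print("tool shift cm",(d/10).round(2),"rows>=",np.linalg.norm(d)/41.7)
    if yaw is not None:
        rv=R.from_matrix(Rm.T@rot([180,0,yaw])).as_rotvec(degrees=True); print("turn",rv.round(2),"rows>=",np.linalg.norm(rv)/7.16)
    if n: print("per row",(d/10/n).round(3))
E
python3 -c "
from h import *
go([529,22.7,150],45,19)"
```

```text
pos [163.8 628.9 231. ] rot [-179.97   -0.    165.4 ] F [-0.   0.7 -0.9] gap 84.8 t 0.25
tool shift cm [-50.62 -49.45   8.13] rows>= 17.08170657061284
turn [-2.000e-02  3.000e-02  1.204e+02] rows>= 16.815949627253662
per row [-2.664 -2.603  0.428]
```

play_rows([
  [0,0,0,-2.65,-2.6,0.43,6.5],
  [0,0,0,-2.65,-2.6,0.43,6.5],
  [0,0,0,-2.65,-2.6,0.43,6.5],
  [0,0,0,-2.65,-2.6,0.43,6.5],
  [0,0,0,-2.65,-2.6,0.43,6.5],
  [0,0,0,-2.65,-2.6,0.43,6.5],
  [0,0,0,-2.65,-2.6,0.43,6.5],
  [0,0,0,-2.65,-2.6,0.43,6.5],
  [0,0,0,-2.65,-2.6,0.43,6.5],
  [0,0,0,-2.65,-2.6,0.43,6.5],
  [0,0,0,-2.65,-2.6,0.43,6.5],
  [0,0,0,-2.65,-2.6,0.43,6.5],
  [0,0,0,-2.65,-2.6,0.43,6.5],
  [0,0,0,-2.65,-2.6,0.43,6.5],
  [0,0,0,-2.65,-2.6,0.43,6.5],
  [0,0,0,-2.65,-2.6,0.43,6.5],
  [0,0,0,-2.65,-2.6,0.43,6.5],
  [0,0,0,-2.65,-2.6,0.43,6.5],
])

```text
clock: 1.75
ee_pos: [518.8, 36.9, 149.7]
tool_rot: [179.6, 0.2, 166.0]
wrist_force: [0.9, 0.8, 0.3]
finger_gap: 65.2
```

play_rows([
  [0,0,7,0,0,0,6.5],
  [0,0,7,0,0,0,6.5],
  [0,0,7,0,0,0,6.5],
  [0,0,7,0,0,0,6.5],
  [0,0,7,0,0,0,6.5],
  [0,0,7,0,0,0,6.5],
  [0,0,7,0,0,0,6.5],
  [0,0,7,0,0,0,6.5],
  [0,0,7,0,0,0,6.5],
  [0,0,7,0,0,0,6.5],
  [0,0,7,0,0,0,6.5],
  [0,0,7,0,0,0,6.5],
  [0,0,7,0,0,0,6.5],
  [0,0,7,0,0,0,6.5],
  [0,0,7,0,0,0,6.5],
  [0,0,7,0,0,0,6.5],
  [0,0,7,0,0,0,6.5],
  [0,0,1.4,0,0,0,6.5],
  [0,0,0,0,0,0,6.5],
])

```text
clock: 3.33
ee_pos: [523.9, 27.3, 148.3]
tool_rot: [180.0, -0.5, 42.5]
wrist_force: [-0.1, 0.1, 0.4]
finger_gap: 65.1
```

```bash
python3 -c "
from h import *
go([529,22.7,100],45)
c=arm.capture('wrist'); cv2.imwrite('pics/w1.png',c['color'][:,:,::-1]); print(c['origin'],c['attitude'])
"
```

```text
pos [523.9  27.3 148.3] rot [179.97  -0.47  42.5 ] F [-0.1  0.1  0.4] gap 65.1 t 3.33
tool shift cm [0.03 0.68 4.84] rows>= 1.1711664032522595
turn [ 0.04 -0.47 -2.5 ] rows>= 0.35469323678302067
[580.74294134  79.64596111 290.32836991] [ 1.62899578e+02 -2.06956728e-03 -4.74417851e+01]
```

View pics/w1.png

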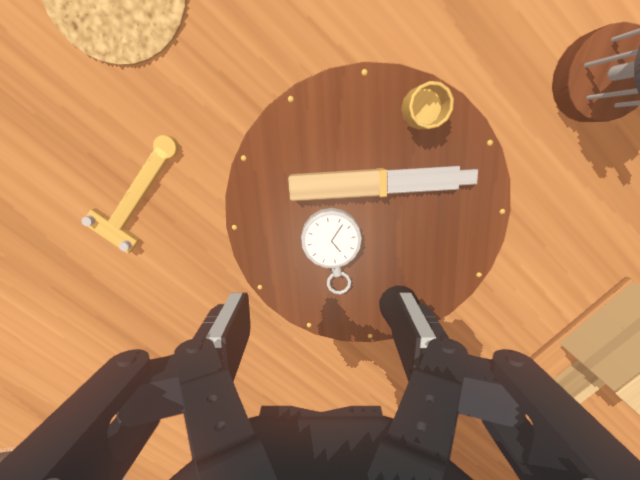

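The dial is at (331,239) and the bow at (339,284). The handle runs from (290,189) to (387,182), and the tip is at (477,177).

```bash
python3 -c "
from h import *
np.set_printoptions(precision=1,suppress=True)
c=arm.capture('wrist'); crop(c['color'],270,130,490,310,3,'pics/w1z.png')
print(px2w(c,[[331,239],[339,284],[289,177],[291,201],[386,169],[388,195],[477,177]],[53,46.5,54,54,54,54,48.5]))
# platter rim dots / circle fit
g=px2w(c,[[226,202],[511,202],[368,62],[368,341]],40);print(g,g.mean(0))
print('pot',px2w(c,[[430,104]],66),'mat?')
print(px2w(c,[[118,10]],4))
"
```

```text
[[532.   24.4  53. ]
 [507.9  -7.2  46.5]
 [545.4  77.   54. ]
 [533.6  64.8  54. ]
 [594.9  31.3  54. ]
 [583.2  17.3  54. ]
 [635.3 -21.5  48.5]]
[[497.1  99.4  40. ]
 [642.7 -58.5  40. ]
 [636.8  88.1  40. ]
 [484.1 -64.7  40. ]] [565.2  16.1  40. ]
pot [[640.5  42.2  66. ]] mat?
[[544.6 250.1   4. ]]
```

View pics/w1z.png

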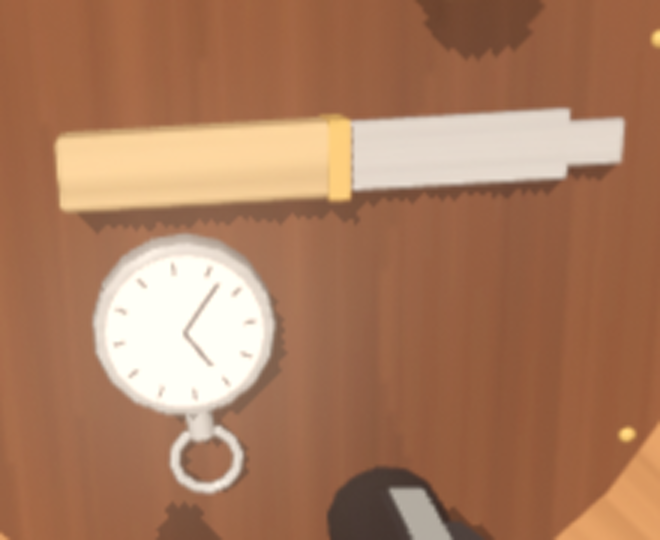

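play_rows([
  [0,0.4,-4.5,0,0.4,1.5,4.6],
  [0,0,0,0,0,1.0,4.6],
  [0,0,0,0,0,0,4.6],
  [0,0,0,0,0,0,4.6],
  [0,0,0,0,0,0,4.6],
])

```text
clock: 3.85
ee_pos: [526.9, 24.7, 122.7]
tool_rot: [179.9, -0.9, 47.4]
wrist_force: [-0.2, -0.0, -0.1]
finger_gap: 45.9
```

```bash
python3 -c "
from h import *
go([531.3,23.5,100],47)
c=arm.capture('wrist'); cv2.imwrite('pics/w2.png',c['color'][:,:,::-1]); crop(c['color'],200,250,440,410,3,'pics/w2z.png')
s=arm.observe(); Rm=rot(s['tool_rot'])
for t in [0,3,6,9]:
    print(t,w2px(c,[s['ee_pos']+Rm@np.array([x,y,-t]) for x in(11,-11) for y in (-s['finger_gap']/2,s['finger_gap']/2)]).round(0).tolist())
"
```

```text
pos [526.9  24.7 122.7] rot [179.91  -0.86  47.35] F [-0.2 -0.  -0.1] gap 45.9 t 3.85
tool shift cm [0.18 0.4  2.28] rows>= 0.5559543899530253
turn [ 0.09 -0.86  0.35] rows>= 0.13022477006535843
0 [[271.0, 286.0], [370.0, 286.0], [273.0, 327.0], [368.0, 327.0]]
3 [[270.0, 288.0], [371.0, 289.0], [272.0, 331.0], [369.0, 331.0]]
6 [[269.0, 291.0], [372.0, 292.0], [271.0, 334.0], [370.0, 335.0]]
9 [[268.0, 295.0], [373.0, 295.0], [270.0, 338.0], [371.0, 338.0]]
```

View pics/w2z.png

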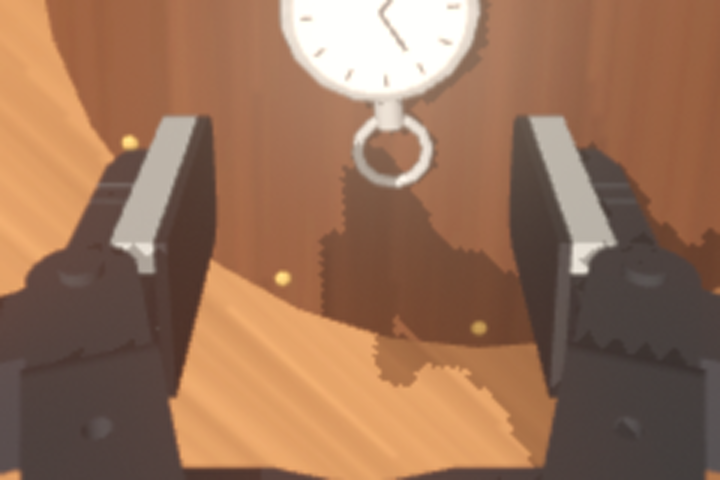

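```bash
python3 -c "
from h import *
c=arm.capture('wrist'); crop(c['color'],230,180,430,330,4,'pics/w2y.png')
"
```

```text
(no output)
```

View pics/w2y.png

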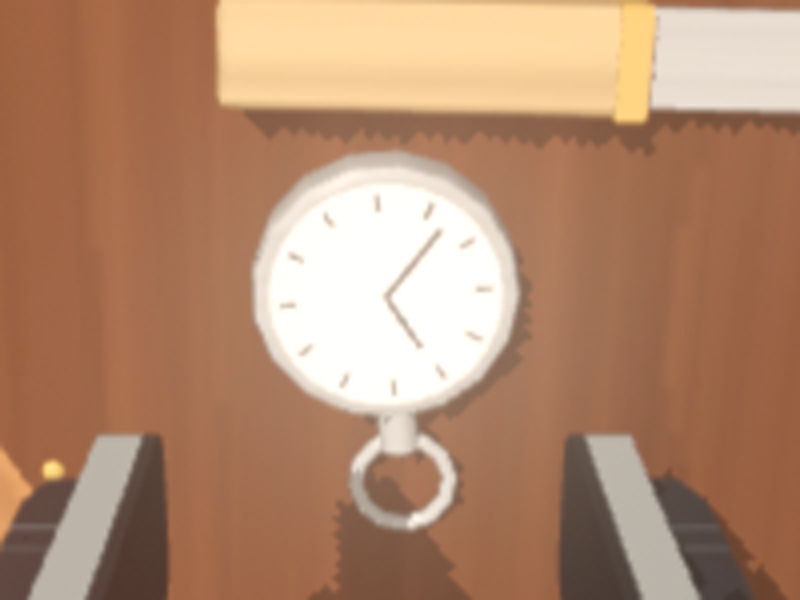

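```bash
python3 -c "
from h import *
c=arm.capture('wrist')
p=px2w(c,[np.array([230,180])+(np.array([386.5,296])+.5)/4-.5],53)[0]; print(p)
go([p[0],p[1],39.5],None)
"
```

```text
[531.57330352  23.55973393  53.        ]
pos [527.3  24.7 123.1] rot [179.86  -0.9   47.39] F [ 0.2 -0.   0.4] gap 46.3 t 4.0
tool shift cm [0.07 0.37 8.37] rows>= 2.008185775507407
```

play_rows([
  [0,-0.8,0,0.1,0.35,1.5,6.2],
  [0,0,0,0,0,1.5,6.2],
  [0,0,0,0,0,1.2,6.2],
  [0,0,0,0,0,0.9,6.2],
  [0,0,0,0,0,0,6.2],
  [0,0,0,0,0,0,6.2],
])

```text
clock: 4.5
ee_pos: [533.2, 23.4, 73.1]
tool_rot: [179.6, -0.3, 47.3]
wrist_force: [-0.3, -0.3, 0.3]
finger_gap: 62.0
```

```bash
python3 -c "
from h import *
go([531.5,23.5,39.5],47)
c=arm.capture('wrist'); cv2.imwrite('pics/w3.png',c['color'][:,:,::-1])
"
```

```text
pos [533.2  23.4  73.1] rot [179.64  -0.26  47.3 ] F [-0.3 -0.3  0.3] gap 62.0 t 4.5
tool shift cm [-0.13 -0.15  3.36] rows>= 0.8063177359747976
turn [ 0.36 -0.26  0.3 ] rows>= 0.07532056256270998
```

View pics/w3.png

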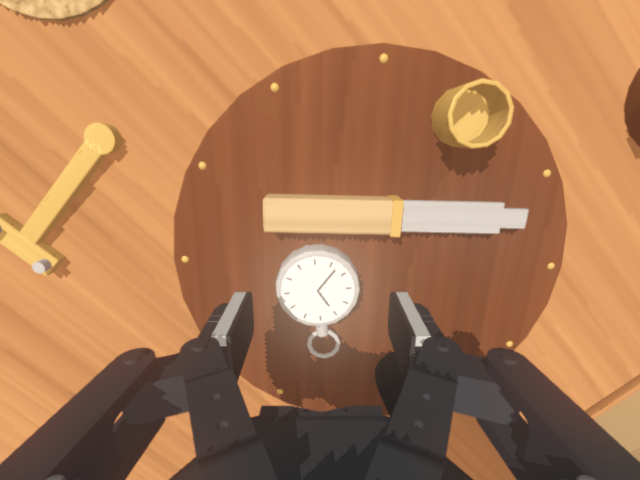

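The watch (318,287) sits between the fingers (250 and 392), about 1.5 mm off centre. I'm correcting that and going down.

play_rows([
  [0.3,-0.2,0,-0.13,-0.13,0.9,6.0],
  [0,0,0,0,0,0.9,6.0],
  [0,0,0,0,0,0.6,6.0],
  [0,0,0,0,0,0.3,6.0],
  [0,0,0,0,0,0,6.0],
  [0,0,0,0,0,0,6.0],
])

```text
clock: 5.05
ee_pos: [532.2, 23.3, 45.0]
tool_rot: [179.9, -0.1, 47.3]
wrist_force: [-0.0, 0.8, 0.3]
finger_gap: 60.2
```

```bash
python3 -c "
from h import *
go([531.5,23.5,39.5],47)
c=arm.capture('wrist'); crop(c['color'],180,180,460,390,2.8,'pics/w4.png')
"
```

```text
pos [532.2  23.3  45. ] rot [ 1.7987e+02 -1.3000e-01  4.7280e+01] F [-0.   0.8  0.3] gap 60.2 t 5.05
tool shift cm [-0.03 -0.07  0.54] rows>= 0.13189699813840547
turn [ 0.13 -0.13  0.28] rows>= 0.04733912230960315
```

View pics/w4.png

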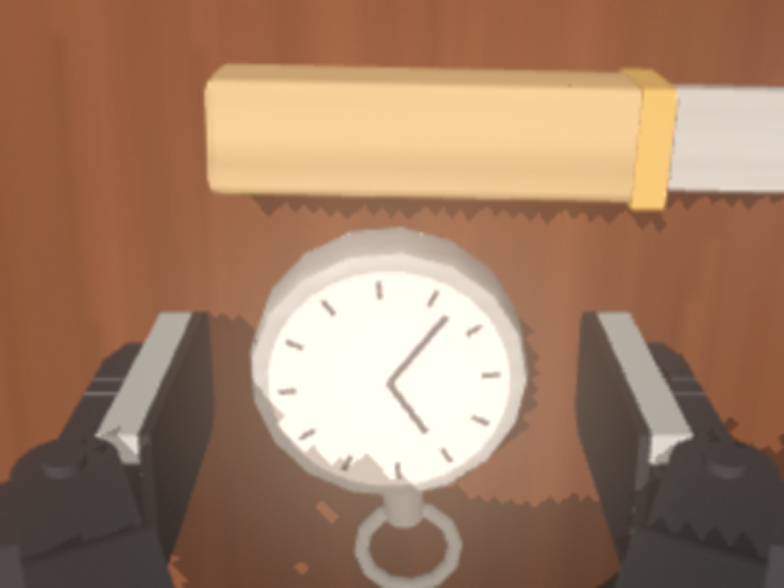

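play_rows([
  [0,0,0,0,-0.08,0.3,6.0],
  [0,0,0,0,0,0.25,5.6],
  [0,0,0,0,0,0,5.2],
  [0,0,0,0,0,0,5.0],
  [0,0,0,0,0,0,4.8],
], squeeze=30)

```text
clock: 5.52
ee_pos: [532.0, 23.9, 39.5]
tool_rot: [179.8, -0.2, 47.3]
wrist_force: [-0.4, 0.0, -0.4]
finger_gap: 47.7
```

```bash
python3 -c "
from h import *
go([531.5,23.5,39.5],47)
c=arm.capture('wrist'); crop(c['color'],180,180,460,390,2.8,'pics/w5.png')
"
```

```text
pos [532.   23.9  39.5] rot [179.82  -0.18  47.28] F [-0.4  0.  -0.4] gap 47.7 t 5.52
tool shift cm [-0.06 -0.01  0.  ] rows>= 0.015017019585633904
turn [ 0.17 -0.18  0.28] rows>= 0.05249915857047436
```

View pics/w5.png

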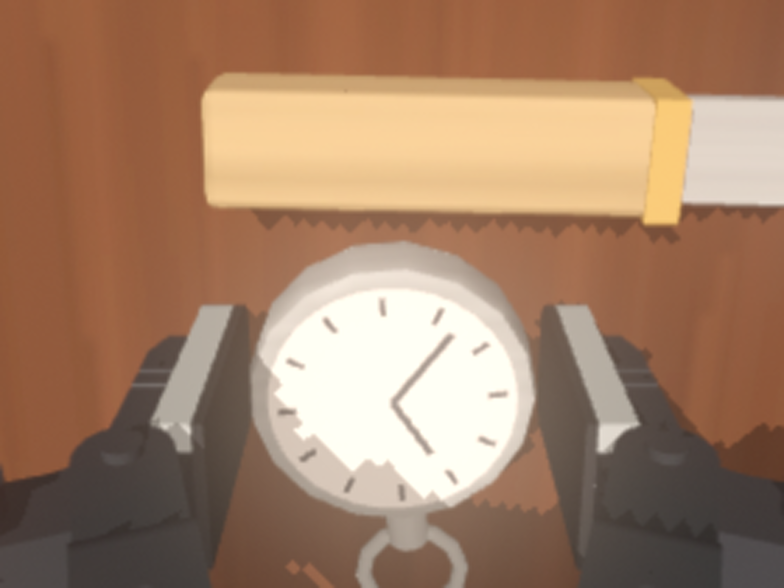

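The watch is centred between the pads, so I'm closing slowly.

play_rows([
  [0,0,0,0,0,0,4.6],
  [0,0,0,0,0,0,4.5],
  [0,0,0,0,0,0,4.4],
  [0,0,0,0,0,0,4.3],
  [0,0,0,0,0,0,4.2],
  [0,0,0,0,0,0,4.0],
  [0,0,0,0,0,0,4.0],
  [0,0,0,0,0,0,4.0],
], squeeze=30)

```text
clock: 6.23
ee_pos: [532.1, 23.9, 40.0]
tool_rot: [179.8, -0.2, 47.3]
wrist_force: [-0.3, -0.3, 0.1]
finger_gap: 44.3
```

```bash
python3 -c "
from h import *
go([531.5,23.5,39.5],47)
c=arm.capture('wrist'); crop(c['color'],180,180,460,390,2.8,'pics/w6.png')
"
```

```text
pos [532.1  23.9  40. ] rot [179.81  -0.19  47.28] F [-0.3 -0.3  0.1] gap 44.3 t 6.23
tool shift cm [-0.07 -0.01  0.05] rows>= 0.020226626354982832
turn [ 0.19 -0.19  0.28] rows>= 0.05420252492342243
```

View pics/w6.png

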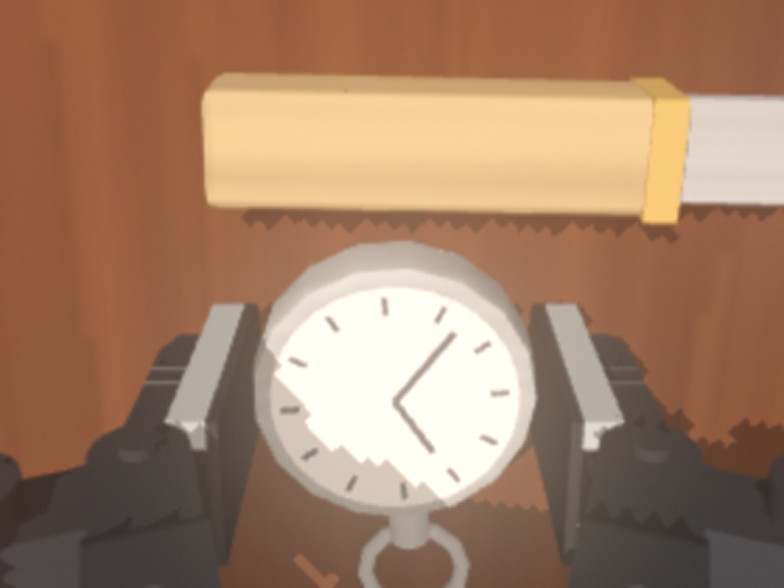

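play_rows([
  [0,0,0,0,0,-0.2,4.0],
  [0,0,0,0,0,-0.4,4.0],
  [0,0,0,0,0,-0.8,4.0],
  [0,0,0,0,0,-1.2,4.0],
  [0,0,0,0,0,-1.2,4.0],
  [0,0,0,0,0,-1.2,4.0],
  [0,0,0,0,0,-1.0,4.0],
  [0,0,0,0,0,-0.5,4.0],
  [0,0,0,0,0,0,4.0],
])

```text
clock: 7.03
ee_pos: [531.5, 23.9, 111.1]
tool_rot: [179.8, -0.2, 47.3]
wrist_force: [0.5, -0.1, -1.5]
finger_gap: 44.6
```

```bash
python3 -c "
from h import *
go([556,263,80],None,15)
c=arm.capture('wrist'); cv2.imwrite('pics/w7.png',c['color'][:,:,::-1])
c=arm.capture('scene'); crop(c['color'],230,130,430,280,4,'pics/s7.png')
"
```

```text
pos [531.5  23.9 111.1] rot [179.81  -0.19  47.28] F [ 0.5 -0.1 -1.5] gap 44.6 t 7.03
tool shift cm [ 19.22 -14.43   3.13] rows>= 5.812463420089205
per row [ 1.281 -0.962  0.209]
```

View pics/w7.png

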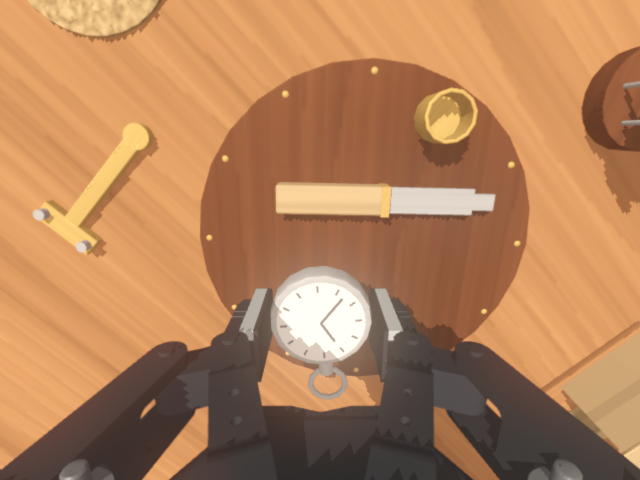

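View pics/s7.png

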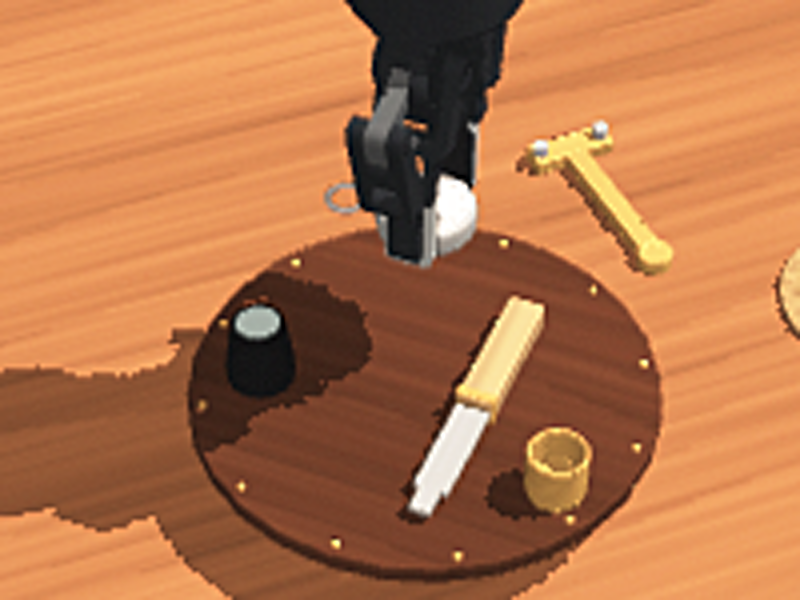

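play_rows([
  [0,0,0,0.6,-0.5,0,4.0],
  [0,0,0,1.2,-0.9,0,4.0],
  [0,0,0,1.6,-1.2,0,4.0],
  [0,0,0,1.6,-1.2,0.2,4.0],
  [0,0,0,1.6,-1.2,0.2,4.0],
  [0,0,0,1.6,-1.2,0.2,4.0],
  [0,0,0,1.6,-1.2,0.2,4.0],
  [0,0,0,1.6,-1.2,0.2,4.0],
  [0,0,0,1.6,-1.2,0.3,4.0],
  [0,0,0,1.6,-1.2,0.3,4.0],
  [0,0,0,1.6,-1.2,0.3,4.0],
  [0,0,0,1.4,-1.1,0.4,4.0],
  [0,0,0,1.0,-0.8,0.4,4.0],
  [0,0,0,0.6,-0.4,0.4,4.0],
  [0,0,0,0,0,0,4.0],
  [0,0,0,0,0,0,4.0],
])

```text
clock: 8.47
ee_pos: [547.7, 279.7, 65.1]
tool_rot: [-179.6, 0.7, 47.2]
wrist_force: [-1.2, 0.0, -1.2]
finger_gap: 44.2
```

```bash
python3 -c "
from h import *
go([556,263,6],47.3,10)
c=arm.capture('wrist'); cv2.imwrite('pics/w8.png',c['color'][:,:,::-1])
th=np.linspace(0,2*np.pi,9)[:-1]
print(w2px(c,[[556+55*np.cos(t),263+55*np.sin(t),4] for t in th]).round())
c=arm.capture('top'); crop(c['color'],150,210,290,330,5,'pics/t8.png')
"
```

```text
pos [547.7 279.7  65.1] rot [-179.6     0.68   47.19] F [-1.2  0.  -1.2] gap 44.2 t 8.47
tool shift cm [-0.59  1.78  5.91] rows>= 1.4869881899227702
turn [-0.4   0.68 -0.12] rows>= 0.11075277951947195
per row [-0.059  0.178  0.591]
[[415. 213.]
 [354. 184.]
 [289. 208.]
 [263. 265.]
 [287. 319.]
 [343. 341.]
 [401. 323.]
 [432. 272.]]
```

View pics/w8.png

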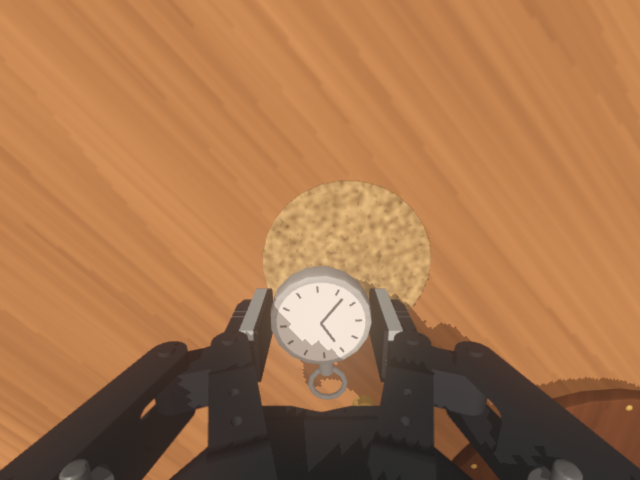

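View pics/t8.png

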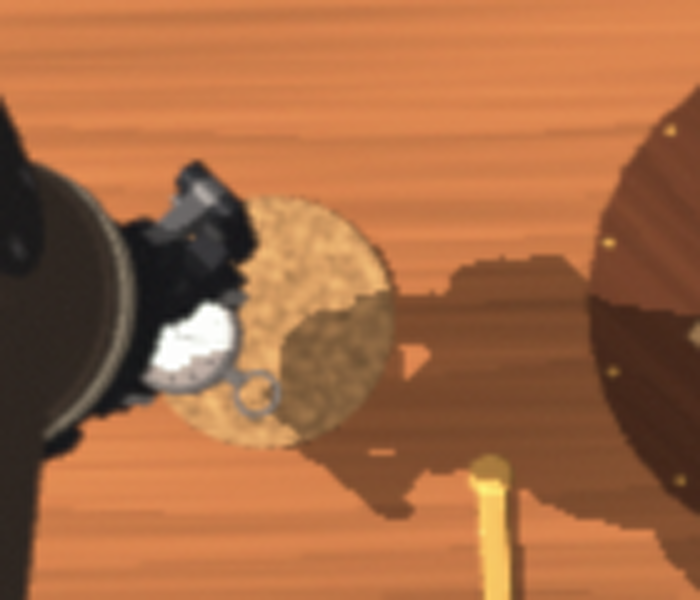

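The mat projection matches the picture (edges at 263 and 431), so its centre at (556,263) holds. Moving over it and down.

play_rows([
  [-0.4,0.7,0,-0.2,0.6,0.5,4.0],
  [0,0,0,-0.2,0.6,1.0,4.0],
  [0,0,0,-0.1,0.5,1.0,4.0],
  [0,0,0,0,0.1,0.8,4.0],
  [0,0,0,0,0,0,4.0],
  [0,0,0,0,0,0,4.0],
])

```text
clock: 9.07
ee_pos: [559.2, 258.3, 30.6]
tool_rot: [180.0, -0.0, 46.9]
wrist_force: [0.4, -0.3, -1.1]
finger_gap: 44.4
```

```bash
python3 -c "
from h import *
go([556.4,263.4,4.5],47.3,10)
c=arm.capture('wrist'); cv2.imwrite('pics/w9.png',c['color'][:,:,::-1])
th=np.linspace(0,2*np.pi,9)[:-1]
print(w2px(c,[[556+55*np.cos(t),263+55*np.sin(t),4] for t in th]).round())
"
```

```text
pos [559.2 258.3  30.6] rot [ 1.7999e+02 -3.0000e-02  4.6870e+01] F [ 0.4 -0.3 -1.1] gap 44.4 t 9.07
tool shift cm [ 0.18 -0.55  2.61] rows>= 0.6414325166744195
turn [ 0.01 -0.03 -0.43] rows>= 0.06045374648742498
per row [ 0.018 -0.055  0.261]
[[388. 213.]
 [313. 179.]
 [236. 208.]
 [209. 278.]
 [241. 340.]
 [308. 365.]
 [376. 344.]
 [411. 284.]]
```

View pics/w9.png

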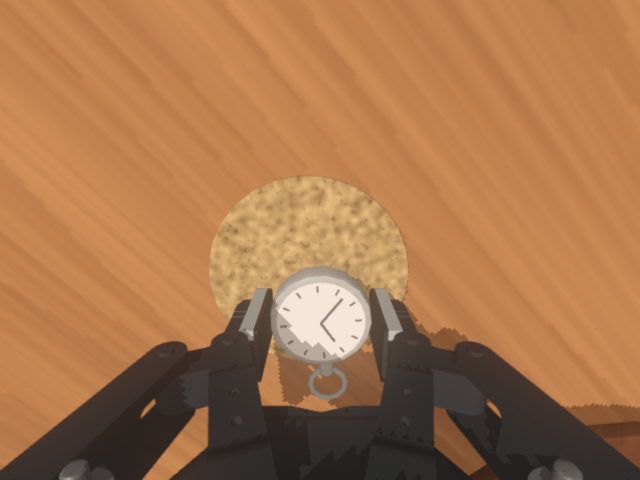

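play_rows([
  [0,0,0,0.1,-0.3,0.4,4.0],
  [0,0,0,0.08,-0.2,0.5,4.0],
  [0,0,0,0,0,0.5,4.0],
  [0,0,0,0,0,0.3,4.0],
  [0,0,0,0,0,0.1,4.0],
  [0,0,0,0,0,0,4.0],
])

```text
clock: 9.62
ee_pos: [556.4, 264.7, 11.3]
tool_rot: [180.0, -0.1, 46.9]
wrist_force: [0.3, -0.1, -1.5]
finger_gap: 44.3
```

```bash
python3 -c "
from h import *
go([556.4,263.4,4.5],47.3,10)
"
```

```text
pos [556.4 264.7  11.3] rot [ 1.7998e+02 -7.0000e-02  4.6930e+01] F [ 0.3 -0.1 -1.5] gap 44.3 t 9.62
tool shift cm [-0.1   0.09  0.68] rows>= 0.16678878830703095
turn [ 0.02 -0.07 -0.37] rows>= 0.05232080503934871
per row [-0.01   0.009  0.068]
```

play_rows([
  [0,0,0,-0.08,0.07,0.3,4.0],
  [0,0,0,0,0,0.2,4.0],
  [0,0,0,0,0,0.08,4.0],
  [0,0,0,0,0,0,4.0],
  [0,0,0,0,0,0,4.0],
])

```text
clock: 10.03
ee_pos: [556.5, 263.7, 5.1]
tool_rot: [180.0, -0.1, 46.9]
wrist_force: [0.2, -0.4, -1.2]
finger_gap: 44.5
```

```bash
python3 -c "
from h import *
go([556.4,263.4,4.0],47.3,10)
"
```

```text
pos [556.5 263.7   5.1] rot [ 1.7997e+02 -8.0000e-02  4.6940e+01] F [ 0.2 -0.4 -1.2] gap 44.5 t 10.03
tool shift cm [-0.02  0.01  0.11] rows>= 0.026785634802591794
turn [ 0.03 -0.08 -0.36] rows>= 0.051459905384522116
per row [-0.002  0.001  0.011]
```

Creeping down until the force shows contact.

play_rows([
  [0,0,0,0,0,0.05,4.0],
  [0,0,0,0,0,0.05,4.0],
  [0,0,0,0,0,0,4.0],
])

```text
clock: 10.28
ee_pos: [556.7, 263.6, 4.3]
tool_rot: [180.0, -0.1, 46.9]
wrist_force: [-0.8, -0.1, -1.0]
finger_gap: 44.6
```

play_rows([
  [0,0,0,0,0,0.05,4.0],
  [0,0,0,0,0,0.05,4.0],
  [0,0,0,0,0,0,4.0],
])

```text
clock: 10.53
ee_pos: [556.9, 263.7, 4.2]
tool_rot: [179.9, -0.1, 46.9]
wrist_force: [-0.4, -0.3, -0.4]
finger_gap: 44.7
```

play_rows([
  [0,0,0,0,0,0.08,4.0],
  [0,0,0,0,0,0.05,4.0],
])

```text
clock: 10.7
ee_pos: [557.0, 263.8, 3.9]
tool_rot: [179.9, -0.2, 46.9]
wrist_force: [-3.4, -1.9, 11.9]
finger_gap: 44.5
```

Contact (12 N, z 3.9). Opening gently.

play_rows([
  [0,0,0,0,0,-0.05,4.5],
  [0,0,0,0,0,0,4.7],
  [0,0,0,0,0,0,4.9],
  [0,0,0,0,0,0,5.2],
  [0,0,0,0,0,0,5.6],
  [0,0,0,0,0,0,6.2],
  [0,0,0,0,0,0,6.2],
])

```text
clock: 11.28
ee_pos: [557.3, 263.9, 4.4]
tool_rot: [179.9, -0.2, 46.9]
wrist_force: [-0.1, 0.1, -0.1]
finger_gap: 61.9
```

```bash
python3 -c "
from h import *
go([556.4,263.4,90.0],47.3,10)
c=arm.capture('wrist'); cv2.imwrite('pics/w10.png',c['color'][:,:,::-1])
"
```

```text
pos [557.3 263.9   4.4] rot [179.91  -0.2   46.95] F [-0.1  0.1 -0.1] gap 61.9 t 11.28
tool shift cm [-0.07 -0.02 -8.56] rows>= 2.05178540633531
turn [ 0.09 -0.19 -0.35] rows>= 0.057813782992191656
per row [-0.007 -0.002 -0.856]
```

View pics/w10.png

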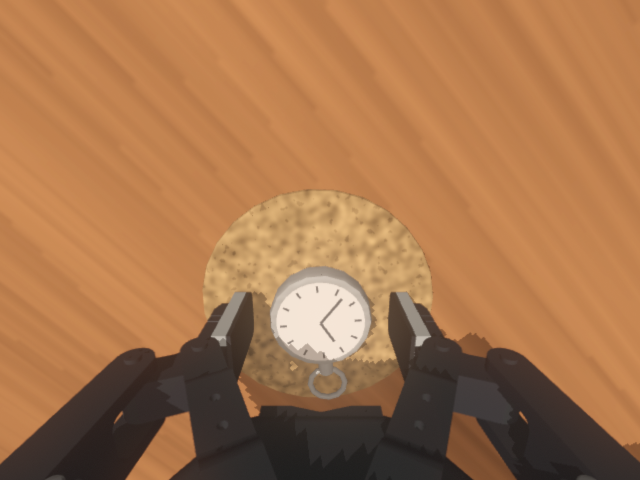

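play_rows([
  [0,0,0,0,0,-0.5,6.2],
  [0,0,0,0,0,-2.0,6.2],
  [0,0,0,0,0,-3.0,6.2],
  [0,0,0,0,0,-3.0,6.2],
  [0,0,0,0,0,-3.0,6.0],
  [0,0,0,0,0,-1.5,5.0],
  [0,0,0,0,0,0,4.0],
])

```text
clock: 11.92
ee_pos: [555.3, 263.0, 139.9]
tool_rot: [-180.0, 0.0, 46.9]
wrist_force: [1.0, -0.0, -0.6]
finger_gap: 40.8
```

```bash
python3 -c "
from h import *
go([566,44,130.0],-44,10)
c=arm.capture('top'); crop(c['color'],150,200,390,340,3.3,'pics/t10.png')
"
```

```text
pos [555.3 263.  139.9] rot [-1.7998e+02  4.0000e-02  4.6940e+01] F [ 1.  -0.  -0.6] gap 40.8 t 11.92
tool shift cm [-15.27  15.74   1.  ] rows>= 5.264227088342369
turn [2.000e-02 5.000e-02 9.094e+01] rows>= 12.700904546168523
per row [-1.527  1.574  0.1  ]
```

View pics/t10.png

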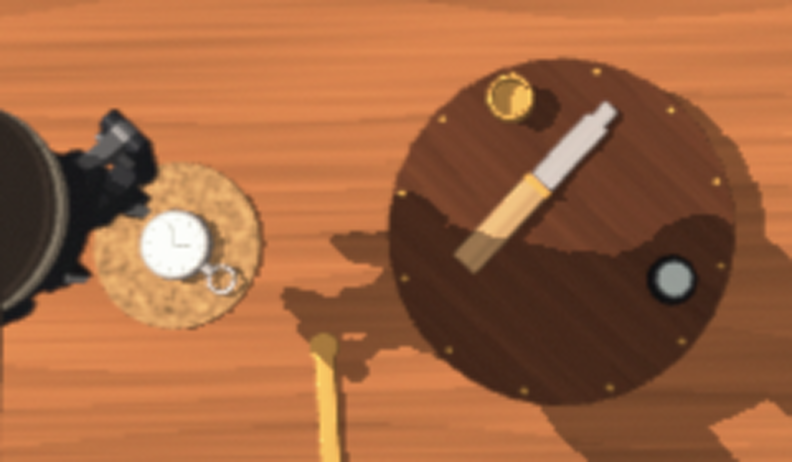

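The watch rests face up at (175,244), near the mat centre (179,246). The knife hasn't moved. Moving over to it.

play_rows([
  [0,0,0,-1.9,1.95,0,4.0],
  [0,0,0,-1.9,1.95,0,4.0],
  [0,0,0,-1.9,1.95,0,4.0],
  [0,0,0,-1.9,1.95,0,4.0],
  [0,0,0,-1.9,1.95,0,4.0],
  [0,0,0,-1.9,1.95,0,4.0],
  [0,0,0,-1.9,1.95,0,4.0],
  [0,0,0,-1.9,1.95,0,4.0],
])

```text
clock: 12.63
ee_pos: [561.6, 41.7, 132.1]
tool_rot: [-179.7, 0.3, 47.4]
wrist_force: [0.7, 0.7, 0.3]
finger_gap: 40.0
```

play_rows([
  [0,0,7,0,0,0,4.0],
  [0,0,7,0,0,0,4.0],
  [0,0,7,0,0,0,4.0],
  [0,0,7,0,0,0,4.0],
  [0,0,7,0,0,0,4.0],
  [0,0,7,0,0,0,4.0],
  [0,0,7,0,0,0,4.0],
  [0,0,7,0,0,0,4.0],
  [0,0,7,0,0,0,4.0],
  [0,0,7,0,0,0,4.0],
  [0,0,7,0,0,0,4.0],
  [0,0,7,0,0,0,4.0],
  [0,0,4,0,0,0,4.0],
  [0,0,0,0,0,0,4.0],
  [0,0,0,0,0,0,4.0],
])

```text
clock: 13.88
ee_pos: [550.5, 33.9, 114.6]
tool_rot: [178.7, 1.4, -42.9]
wrist_force: [0.4, -0.3, 0.1]
finger_gap: 40.1
```

```bash
python3 -c "
from h import *
go([566,44,130.0],-44)
print(arm.observe()['q'].round(1))
c=arm.capture('wrist'); cv2.imwrite('pics/w11.png',c['color'][:,:,::-1]);crop(c['color'],250,50,490,230,3.3,'pics/w11z.png')
"
```

```text
pos [550.5  33.9 114.6] rot [178.65   1.37 -42.92] F [ 0.4 -0.3  0.1] gap 40.1 t 13.88
tool shift cm [ 0.41 -1.75 -1.59] rows>= 0.5767627474633524
turn [1.36 1.36 1.09] rows>= 0.3086246341615646
[ 4.000e-01  2.910e+01  1.090e+02 -1.000e-01  4.380e+01  1.334e+02]
```

View pics/w11.png

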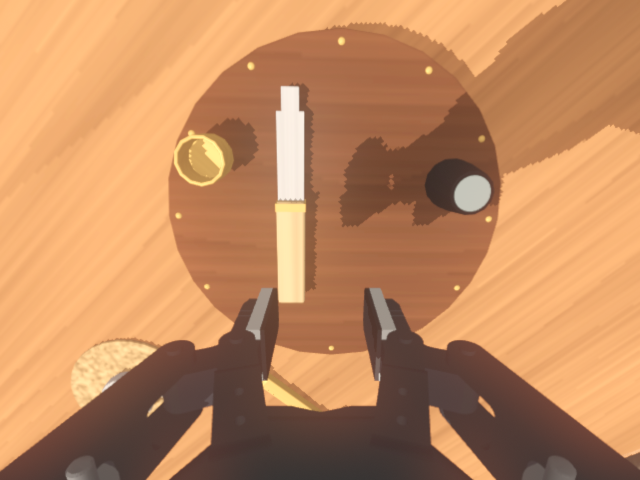

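play_rows([
  [1.3,1.3,0,0.2,-0.9,0,4.0],
  [0,0,0,0.2,-0.7,0,4.0],
  [0,0,0,0,0,0,4.0],
  [0,0,0,0,0,0,4.0],
])

```text
clock: 14.27
ee_pos: [564.0, 43.2, 113.1]
tool_rot: [179.9, 0.2, -42.4]
wrist_force: [0.0, -0.7, 0.2]
finger_gap: 40.1
```

```bash
python3 -c "
from h import *
go([566,44,100.0],-44)
c=arm.capture('wrist'); crop(c['color'],220,50,420,350,2,'pics/w12.png')
"
```

```text
pos [564.   43.2 113.1] rot [ 1.7985e+02  1.7000e-01 -4.2410e+01] F [ 0.  -0.7  0.2] gap 40.1 t 14.27
tool shift cm [ 0.1  -0.19  1.31] rows>= 0.3178632995652364
turn [0.15 0.17 1.59] rows>= 0.22379033517500777
```

View pics/w12.png

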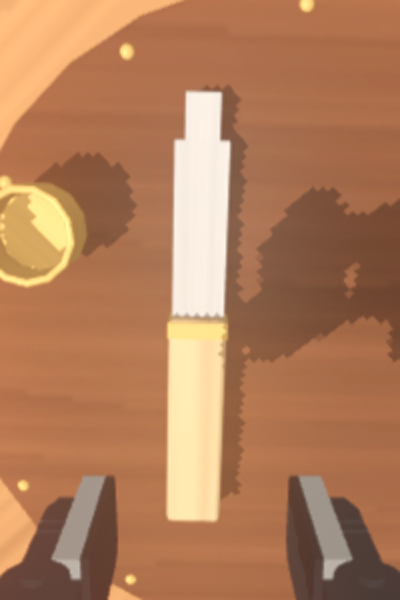

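```bash
python3 -c "
from h import *
np.set_printoptions(precision=1,suppress=True)
c=arm.capture('wrist')
P=px2w(c,[np.array([220,50])+(np.array(p)+.5)/2-.5 for p in [[197.3,322],[192.5,519],[204,92],[167,322],[227,322]]],[54,54,48.5,54,54]); print(P)
for a,b in [(0,1),(2,1),(2,0)]:
    d=P[a]-P[b]; print(np.degrees(np.arctan2(d[1],d[0])),np.linalg.norm(d[:2]))
d=(P[0]-P[1])[:2]; d/=np.linalg.norm(d)
g=(P[0][:2]-30*d+P[1][:2]+40*d)/2; print('grip',g)
go([g[0],g[1],41.5],-45)
"
```

```text
[[588.9  23.7  54. ]
 [540.2  70.4  54. ]
 [635.8 -21.8  48.5]
 [595.1  30.5  54. ]
 [582.8  17.   54. ]]
-43.84942530551104 67.5123134880929
-43.984433762230644 132.80833761364354
-44.124023894162804 65.29640533776713
grip [568.2  43.6]
pos [564.2  43.1 113.2] rot [179.9   0.1 -42.5] F [-0.1  0.8  0.2] gap 40.3 t 14.37
tool shift cm [ 0.3 -0.3  7.2] rows>= 1.7220823796014166
turn [0.1 0.1 2.5] rows>= 0.35621647406330614
```

play_rows([
  [0,0.1,1.5,0.25,-0.3,1.5,4.0],
  [0,0,0,0,0,1.8,4.0],
  [0,0,0,0,0,1.4,4.0],
  [0,0,0,0,0,0.8,4.0],
  [0,0,0,0,0,0,4.0],
  [0,0,0,0,0,0,4.0],
])

```text
clock: 14.87
ee_pos: [568.6, 42.9, 57.3]
tool_rot: [179.9, 0.0, -43.9]
wrist_force: [-0.3, -0.5, 0.7]
finger_gap: 39.7
```

```bash
python3 -c "
from h import *
go([568,43.6,41.5],-44)
c=arm.capture('wrist'); crop(c['color'],180,50,460,370,1.8,'pics/w13.png')
"
```

```text
pos [568.6  42.9  57.3] rot [ 1.7987e+02  3.0000e-02 -4.3920e+01] F [-0.3 -0.5  0.7] gap 39.7 t 14.87
tool shift cm [-0.09 -0.02  1.58] rows>= 0.3786612646110142
turn [0.13 0.03 0.08] rows>= 0.021994048516417335
```

View pics/w13.png

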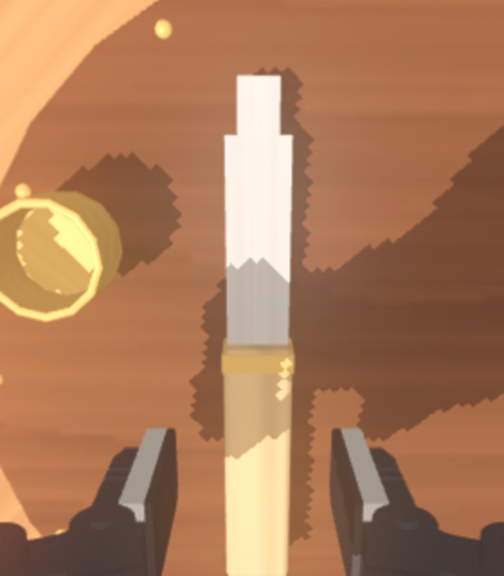

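play_rows([
  [0.1,0,0,-0.06,0.06,0.6,4.0],
  [0,0,0,0,0,0.5,3.6],
  [0,0,0,0,0,0.3,3.2],
  [0,0,0,0,0,0.05,2.8],
  [0,0,0,0,0,0,2.4],
  [0,0,0,0,0,0,2.2],
], squeeze=40)

```text
clock: 15.42
ee_pos: [569.0, 42.8, 43.8]
tool_rot: [-179.9, -0.1, -43.9]
wrist_force: [-0.1, 0.5, -0.2]
finger_gap: 22.1
```

```bash
python3 -c "
from h import *
go([568,43.6,41.0],-44)
c=arm.capture('wrist'); crop(c['color'],180,50,460,370,1.8,'pics/w14.png')
"
```

```text
pos [569.   42.8  43.8] rot [-1.7989e+02 -1.0000e-01 -4.3910e+01] F [-0.1  0.5 -0.2] gap 22.1 t 15.42
tool shift cm [-0.12  0.01  0.28] rows>= 0.07308097020137498
turn [-0.11 -0.1   0.09] rows>= 0.024174466191778633
```

View pics/w14.png

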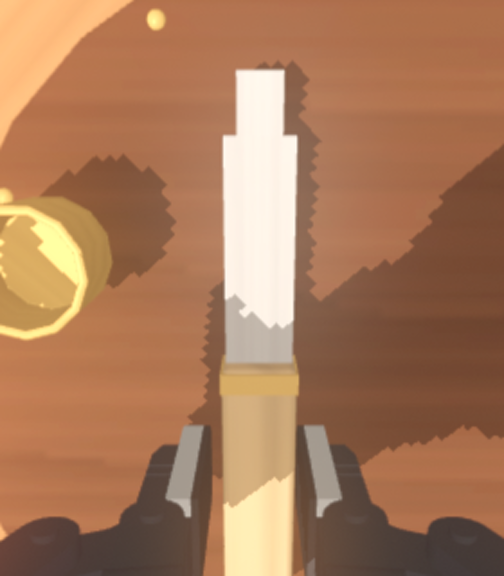

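play_rows([
  [0,0,0,-0.06,0.04,0.18,2.1],
  [0,0,0,0,0,0,2.0],
  [0,0,0,0,0,0,1.9],
  [0,0,0,0,0,0,1.8],
  [0,0,0,0,0,0,1.6],
  [0,0,0,0,0,0,1.4],
  [0,0,0,0,0,0,1.4],
], squeeze=40)

```text
clock: 16.05
ee_pos: [568.6, 43.0, 42.5]
tool_rot: [-179.8, -0.1, -43.9]
wrist_force: [0.2, 0.6, -0.7]
finger_gap: 16.7
```

play_rows([
  [0,0,0,0,0,-0.2,1.4],
  [0,0,0,0,0,-0.4,1.4],
  [0,0,0,0,0,-0.8,1.4],
  [0,0,0,0,0,-1.2,1.4],
  [0,0,0,0,0,-1.4,1.4],
  [0,0,0,0,0,-1.4,1.4],
  [0,0,0,0,0,-1.0,1.4],
  [0,0,0,0,0,-0.5,1.4],
  [0,0,0,0,0,0,1.4],
])

```text
clock: 16.8
ee_pos: [568.1, 43.0, 117.8]
tool_rot: [-179.9, -0.1, -43.9]
wrist_force: [0.0, 0.1, -0.9]
finger_gap: 16.9
```

```bash
python3 -c "
from h import *
go([568,43.6,41.0],-44)
c=arm.capture('wrist'); crop(c['color'],180,50,460,370,1.8,'pics/w15.png')
c=arm.capture('scene'); crop(c['color'],230,130,430,280,4,'pics/s15.png')
"
```

```text
pos [568.1  43.  117.8] rot [-1.7986e+02 -1.4000e-01 -4.3910e+01] F [ 0.   0.1 -0.9] gap 16.9 t 16.8
tool shift cm [-0.07 -0.02  7.68] rows>= 1.8407960718656449
turn [-0.14 -0.14  0.09] rows>= 0.030458119031939367
```

View pics/w15.png

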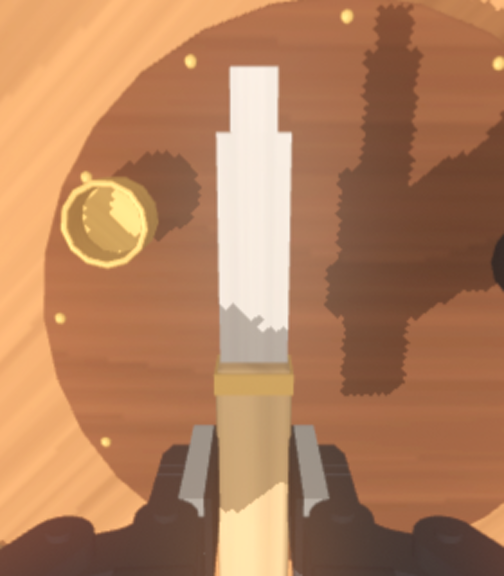

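View pics/s15.png

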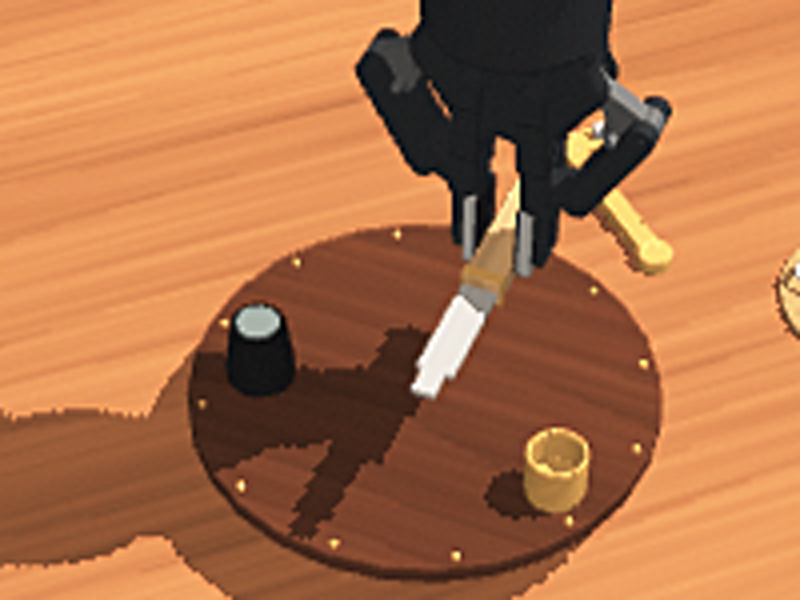

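```bash
python3 -c "
from h import *
np.set_printoptions(precision=2,suppress=True)
go([490,-262,118.0],2,14)
s=arm.observe(); Rm=rot(s['tool_rot'])
c=arm.capture('wrist')
P=px2w(c,[np.array([180,50])+(np.array(p)+.5)/1.8-.5 for p in [[253.5,374],[254,67]]],[s['ee_pos'][2]+11.5,s['ee_pos'][2]+6]); print(P)
print('in tool',(P-s['ee_pos'])@Rm)
"
```

```text
pos [567.5  43.  116.5] rot [-179.91   -0.08  -43.91] F [-0.5 -0.8 -0.5] gap 16.8 t 16.9
tool shift cm [15.57 27.34 -0.17] rows>= 7.545620180035138
turn [ -0.05  -0.11 -45.91] rows>= 6.412698169071051
per row [ 1.11  1.95 -0.01]
[[588.36  24.28 128.04]
 [635.35 -20.98 122.54]]
in tool [[ 28.    -1.04 -11.46]
 [ 93.23  -1.01  -5.87]]
```

play_rows([
  [0,0,0,0.5,0.9,0,1.4],
  [0,0,0,0.9,1.6,0,1.4],
  [0,0,0,1.2,2.1,0,1.4],
  [0,0,0,1.2,2.1,0,1.4],
  [0,0,0,1.2,2.1,0,1.4],
  [0,0,0,1.2,2.1,0,1.4],
  [0,0,0,1.2,2.1,0,1.4],
  [0,0,0,1.2,2.1,0,1.4],
  [0,0,0,1.2,2.1,0,1.4],
  [0,0,0,1.2,2.1,0,1.4],
  [0,0,0,1.2,2.1,0,1.4],
  [0,0,0,1.2,2.1,0,1.4],
  [0,0,0,1.1,1.9,0,1.4],
  [0,0,0,0.7,1.3,0,1.4],
  [0,0,0,0.3,0.6,0,1.4],
])

```text
clock: 18.2
ee_pos: [475.2, -278.3, 104.5]
tool_rot: [179.6, 0.9, -43.7]
wrist_force: [0.6, -0.1, -0.3]
finger_gap: 17.2
```

play_rows([
  [0,0,-3,0,0,0,1.4],
  [0,0,-5,0,0,0,1.4],
  [0,0,-5,0,0,0,1.4],
  [0,0,-5,0,0,0,1.4],
  [0,0,-5,0,0,0,1.4],
  [0,0,-5,0,0,0,1.4],
  [0,0,-5,0,0,0,1.4],
  [0,0,-5,0,0,0,1.4],
  [0,0,-5,0,0,0,1.4],
  [0,0,-3,0,0,0,1.4],
  [0,0,0,0,0,0,1.4],
  [0,0,0,0,0,0,1.4],
])

```text
clock: 19.2
ee_pos: [467.2, -276.8, 97.2]
tool_rot: [-179.1, 1.6, 4.4]
wrist_force: [-0.1, 0.3, -0.5]
finger_gap: 17.0
```

```bash
python3 -c "
from h import *
go([490,-262,90.0],2)
print(arm.observe()['q'].round(1))
c=arm.capture('wrist'); cv2.imwrite('pics/w16.png',c['color'][:,:,::-1])
"
```

```text
pos [ 467.2 -276.8   97.2] rot [-179.11    1.56    4.36] F [-0.1  0.3 -0.5] gap 17.0 t 19.2
tool shift cm [ 2.4  -1.29  0.67] rows>= 0.6729798521762425
turn [-0.86  1.57  2.35] rows>= 0.4129980574793637
[-33.7  30.  110.9  -0.4  40.9  52.3]
```

View pics/w16.png

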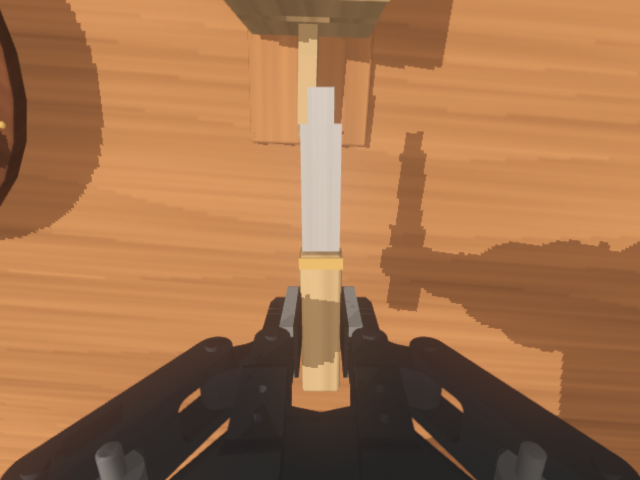

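play_rows([
  [-0.8,1.5,2.2,0.2,-0.6,0,1.4],
  [0,0,0,0.2,-0.5,0,1.4],
  [0,0,0,0,0,0,1.4],
  [0,0,0,0,0,0,1.4],
])

```text
clock: 19.58
ee_pos: [470.3, -264.8, 96.7]
tool_rot: [-179.9, 0.1, 1.8]
wrist_force: [-0.5, -0.3, -0.8]
finger_gap: 16.7
```

```bash
python3 -c "
from h import *
go([470,-263,60.0],2)
c=arm.capture('wrist'); cv2.imwrite('pics/w17.png',c['color'][:,:,::-1]); crop(c['color'],220,0,420,260,3,'pics/w17z.png')
"
```

```text
pos [ 470.3 -264.8   96.7] rot [-1.799e+02  1.400e-01  1.830e+00] F [-0.5 -0.3 -0.8] gap 16.7 t 19.58
tool shift cm [-0.02 -0.18  3.67] rows>= 0.881178120921851
turn [-0.1   0.14 -0.17] rows>= 0.03363512246595271
```

View pics/w17z.png

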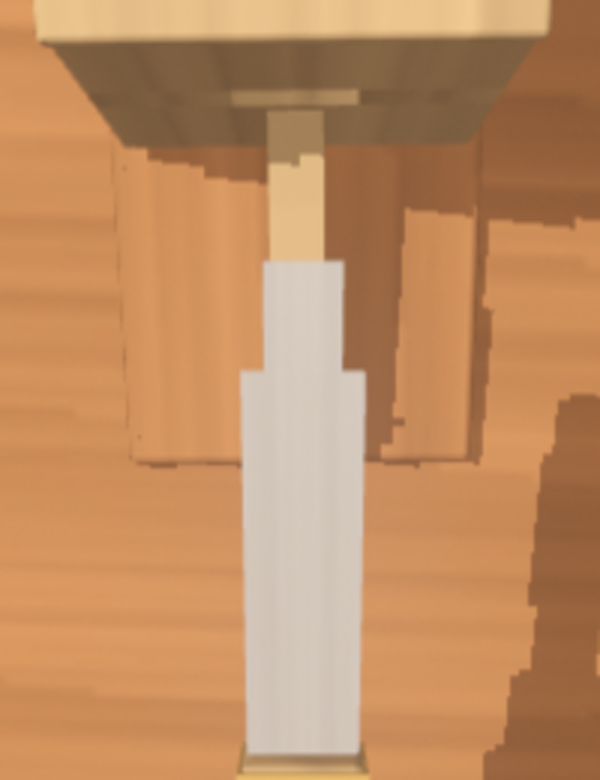

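```bash
python3 -c "
from h import *
np.set_printoptions(precision=1,suppress=True)
s=arm.observe(); Rm=rot(s['tool_rot']);c=arm.capture('wrist')
f=lambda L,z: px2w(c,[np.array([220,0])+(np.array(p)+.5)/3-.5 for p in L],z)
z=s['ee_pos'][2]
def pr(n,P): print(n,P.tolist() and P, 'tool', (P-s['ee_pos'])@Rm)
pr('slot',f([[232,105],[360,104]],38.5)); pr('slot hi',f([[232,91],[360,90]],47.5))
pr('top',f([[36,41],[551,38]],75))
pr('rail',f([[267,110],[323,110],[269,260],[324,260]],35))
pr('base',f([[131,460],[478,460]],8))
pr('tip',f([[264,262],[344,262],[241,371],[365,371]],z+6)); pr('sh',f([[247,754],[359,754]],z+6))
"
```

```text
slot [[ 596.5 -247.6   38.5]
 [ 597.4 -269.8   38.5]] tool [[126.7 -13.2  57.9]
 [126.9   9.1  57.9]]
slot hi [[ 596.4 -248.2   47.5]
 [ 597.2 -269.4   47.5]] tool [[126.6 -12.6  48.9]
 [126.7   8.6  48.9]]
top [[ 594.8 -222.7   75. ]
 [ 597.5 -294.6   75. ]] tool [[125.8 -38.2  21.5]
 [126.1  33.8  21.4]]
rail [[ 596.7 -253.5   35. ]
 [ 597.1 -263.4   35. ]
 [ 572.3 -254.4   35. ]
 [ 572.6 -264.6   35. ]] tool [[126.8  -7.2  61.4]
 [126.8   2.7  61.4]
 [102.3  -7.1  61.5]
 [102.3   3.1  61.5]]
base [[ 533.8 -223.9    8. ]
 [ 536.3 -300.5    8. ]] tool [[ 64.8 -38.8  88.6]
 [ 64.9  37.9  88.5]]
tip [[ 564.2 -256.3  102.7]
 [ 564.6 -266.2  102.7]
 [ 551.4 -253.7  102.7]
 [ 551.9 -269.4  102.7]] tool [[94.  -5.6 -6.2]
 [94.   4.3 -6.2]
 [81.3 -8.6 -6.2]
 [81.3  7.1 -6.2]]
sh [[ 499.9 -255.3  102.7]
 [ 500.4 -271.2  102.7]] tool [[29.8 -8.7 -6.1]
 [29.8  7.3 -6.1]]
```

The wrist view shows the slot strip at zoom (232–360, row 97), 22 mm wide as it should be. The blade is parallel to it and 1.3 mm to the right. Correcting that and going down.

play_rows([
  [-0.1,0.1,-0.1,0,-0.12,0.8,1.4],
  [0,0,0,0,0,1.2,1.4],
  [0,0,0,0,0,1.2,1.4],
  [0,0,0,0,0,1.0,1.4],
  [0,0,0,0,0,0.6,1.4],
  [0,0,0,0,0,0.2,1.4],
  [0,0,0,0,0,0,1.4],
  [0,0,0,0,0,0,1.4],
])

```text
clock: 20.35
ee_pos: [471.1, -264.9, 42.4]
tool_rot: [180.0, 0.0, 2.0]
wrist_force: [0.8, 0.7, -0.8]
finger_gap: 16.8
```

```bash
python3 -c "
from h import *
go([470,-264,39.0],1.9)
c=arm.capture('wrist'); crop(c['color'],220,0,420,260,3,'pics/w18z.png')
"
```

```text
pos [ 471.1 -264.9   42.4] rot [1.7995e+02 2.0000e-02 2.0000e+00] F [ 0.8  0.7 -0.8] gap 16.8 t 20.35
tool shift cm [-0.1  -0.09  0.34] rows>= 0.08793986342681027
turn [0.05 0.02 0.1 ] rows>= 0.015948810880231656
```

View pics/w18z.png

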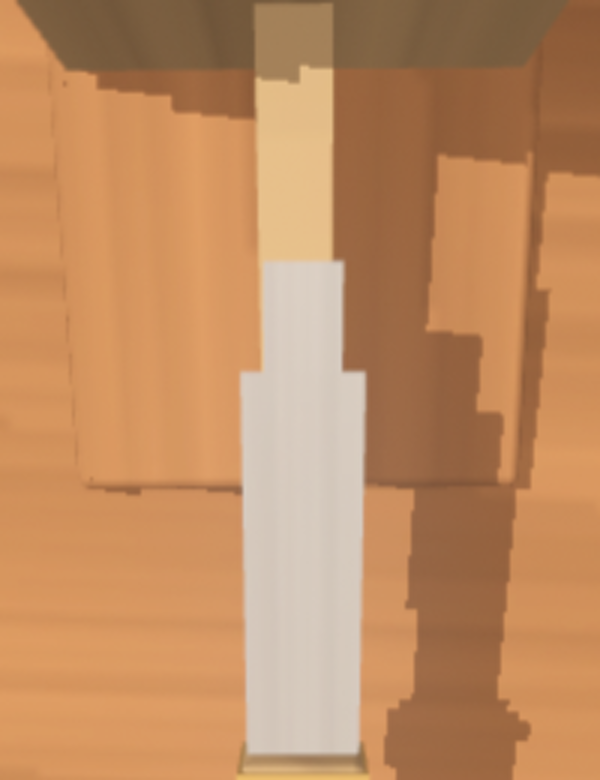

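```bash
python3 -c "
from h import *
np.set_printoptions(precision=1,suppress=True)
s=arm.observe(); Rm=rot(s['tool_rot']);c=arm.capture('wrist')
f=lambda L,z: px2w(c,[np.array([220,0])+(np.array(p)+.5)/3-.5 for p in L],z)
z=s['ee_pos'][2]
def pr(n,P): print(n, 'tool', (P-s['ee_pos'])@Rm)
pr('rail',f([[255,4],[333,4],[257,250],[333,250]],35))
pr('base',f([[88,487],[516,487]],8))
pr('tip',f([[264,262],[344,262],[241,371],[365,371]],z+6)); pr('sh',f([[247,754],[359,754]],z+6))
"
```

```text
rail tool [[125.7  -6.9   7.5]
 [125.7   3.    7.5]
 [ 97.1  -7.    7.5]
 [ 97.1   3.3   7.5]]
base tool [[ 63.5 -37.4  34.5]
 [ 63.6  35.5  34.5]]
tip tool [[94.  -5.6 -6. ]
 [94.   4.3 -6. ]
 [81.3 -8.6 -6. ]
 [81.3  7.1 -6. ]]
sh tool [[29.7 -8.7 -6. ]
 [29.8  7.3 -6. ]]
```

play_rows([
  [0,0,0,0.3,-0.14,0.15,1.4],
  [0,0,0,0.6,0,0.13,1.4],
  [0,0,0,0.6,0,0,1.4],
  [0,0,0,0.5,0,0,1.4],
  [0,0,0,0.2,0,0,1.4],
  [0,0,0,0,0,0,1.4],
  [0,0,0,0,0,0,1.4],
])

```text
clock: 21.03
ee_pos: [497.6, -263.2, 41.5]
tool_rot: [179.8, -0.2, 2.0]
wrist_force: [0.2, -0.2, -0.9]
finger_gap: 16.9
```

```bash
python3 -c "
from h import *
go([471,-265,39.0],1.9)
c=arm.capture('wrist'); crop(c['color'],220,0,420,260,3,'pics/w19z.png')
c=arm.capture('scene'); crop(c['color'],130,220,290,340,5,'pics/s19.png')
"
```

```text
pos [ 497.6 -263.2   41.5] rot [179.81  -0.2    2.03] F [ 0.2 -0.2 -0.9] gap 16.9 t 21.03
tool shift cm [-2.66  0.08  0.24] rows>= 0.6417826761292196
turn [ 0.19 -0.2   0.13] rows>= 0.042061771906689735
```

View pics/w19z.png

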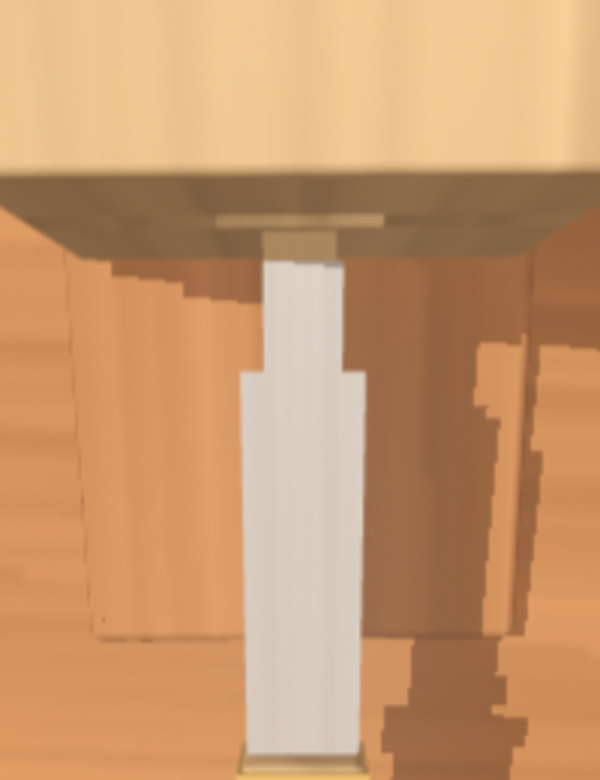

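View pics/s19.png

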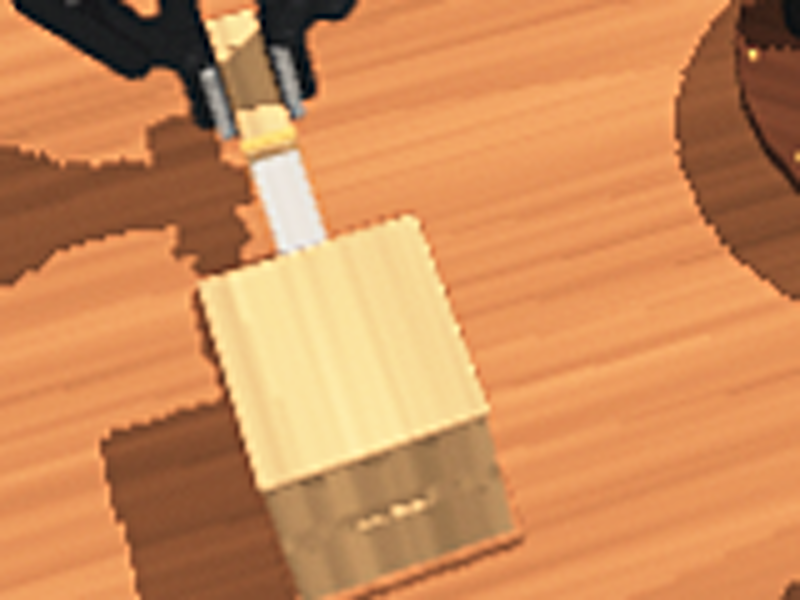

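play_rows([
  [0.2,-0.2,0,0,-0.05,0.15,1.4],
  [0,0,0,0,0,0.1,1.4],
  [0,0,0,0,0,0,1.4],
])

```text
clock: 21.38
ee_pos: [496.6, -262.6, 38.7]
tool_rot: [-179.9, 0.1, 2.0]
wrist_force: [0.8, 0.4, -0.7]
finger_gap: 16.5
```

```bash
python3 -c "
from h import *
np.set_printoptions(precision=1,suppress=True)
go([471,-265,39.0],1.9)
s=arm.observe(); Rm=rot(s['tool_rot']);c=arm.capture('wrist'); crop(c['color'],220,0,420,260,3,'pics/w20z.png')
f=lambda L,z: px2w(c,[np.array([220,0])+(np.array(p)+.5)/3-.5 for p in L],z)
for zz in (37,38.5,40): print(((f([[216,227],[384,227]],zz))-s['ee_pos'])@Rm)
"
```

```text
pos [ 496.6 -262.6   38.7] rot [-179.9    0.1    2. ] F [ 0.8  0.4 -0.7] gap 16.5 t 21.38
tool shift cm [-2.6  0.1 -0. ] rows>= 0.6174680851071903
turn [-0.1  0.1  0.1] rows>= 0.018187237405117577
[[ 99.  -12.    1.7]
 [ 99.1   9.6   1.6]]
[[ 98.8 -11.9   0.2]
 [ 98.8   9.5   0.1]]
[[ 98.6 -11.8  -1.3]
 [ 98.6   9.4  -1.4]]
```

View pics/w20z.png

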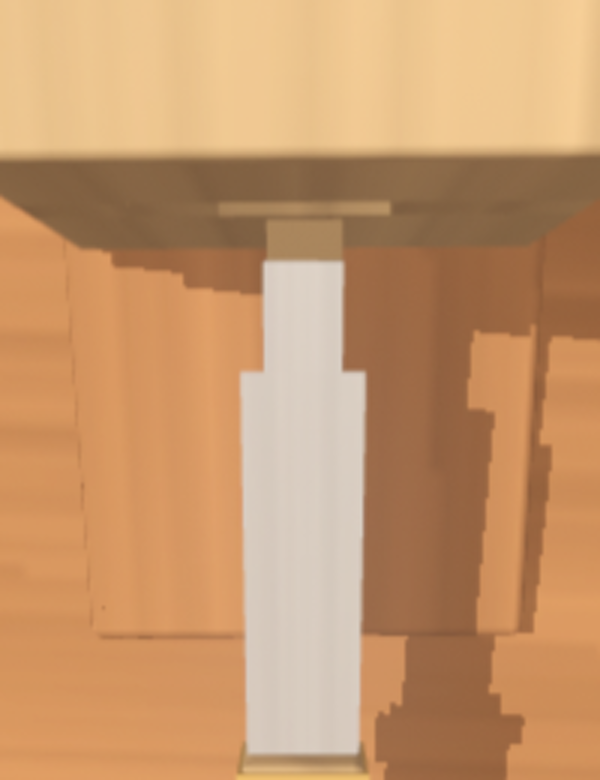

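Blade and slot are centred on each other (304 against 305). Starting to insert.

play_rows([
  [0,0,0,0.2,0,0,1.4],
  [0,0,0,0.4,0,0,1.4],
  [0,0,0,0.4,0,0,1.4],
  [0,0,0,0.4,0,0,1.4],
  [0,0,0,0.3,0,0,1.4],
  [0,0,0,0.1,0,0,1.4],
  [0,0,0,0,0,0,1.4],
])

```text
clock: 22.02
ee_pos: [516.9, -262.1, 38.8]
tool_rot: [-180.0, 0.0, 2.0]
wrist_force: [0.6, -0.5, 0.4]
finger_gap: 17.0
```

```bash
python3 -c "
from h import *
go([471,-265,39.0],1.9)
c=arm.capture('wrist'); crop(c['color'],220,0,420,260,3,'pics/w21z.png')
"
```

```text
pos [ 516.9 -262.1   38.8] rot [-1.7995e+02  4.0000e-02  1.9900e+00] F [ 0.6 -0.5  0.4] gap 17.0 t 22.02
tool shift cm [-4.6   0.13 -0.02] rows>= 1.103021084860822
turn [-0.05  0.04  0.09] rows>= 0.014823211880275978
```

View pics/w21z.png

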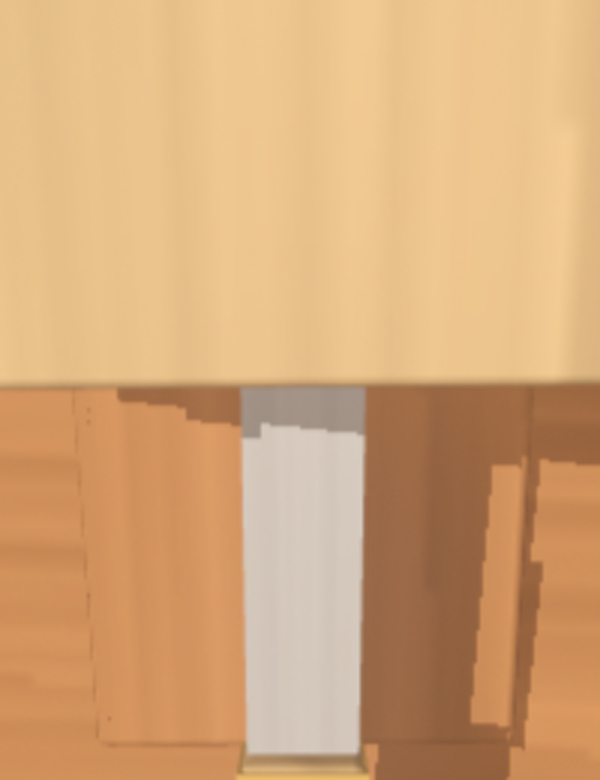

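play_rows([
  [0,0,0,0.3,0,0,1.4],
  [0,0,0,0.4,0,0,1.4],
  [0,0,0,0.4,0,0,1.4],
  [0,0,0,0.4,0,0,1.4],
  [0,0,0,0.4,0,0,1.4],
  [0,0,0,0.4,0,0,1.4],
  [0,0,0,0.3,0,0,1.4],
  [0,0,0,0.1,0,0,1.4],
  [0,0,0,0,0,0,1.4],
])

```text
clock: 22.82
ee_pos: [546.8, -260.9, 38.7]
tool_rot: [-179.9, 0.0, 2.0]
wrist_force: [-0.2, -0.1, -1.0]
finger_gap: 16.8
```

```bash
python3 -c "
from h import *
go([567,-260,39.0],1.9)
c=arm.capture('wrist'); crop(c['color'],220,100,420,360,3,'pics/w22z.png')
c=arm.capture('top'); crop(c['color'],400,190,490,310,5,'pics/t22.png')
"
```

```text
pos [ 546.8 -260.9   38.7] rot [-1.7995e+02  5.0000e-02  1.9900e+00] F [-0.2 -0.1 -1. ] gap 16.8 t 22.82
tool shift cm [ 2.03 -0.02 -0.03] rows>= 0.48599159582761275
turn [-0.05  0.05  0.09] rows>= 0.015989491162172957
```

View pics/w22z.png

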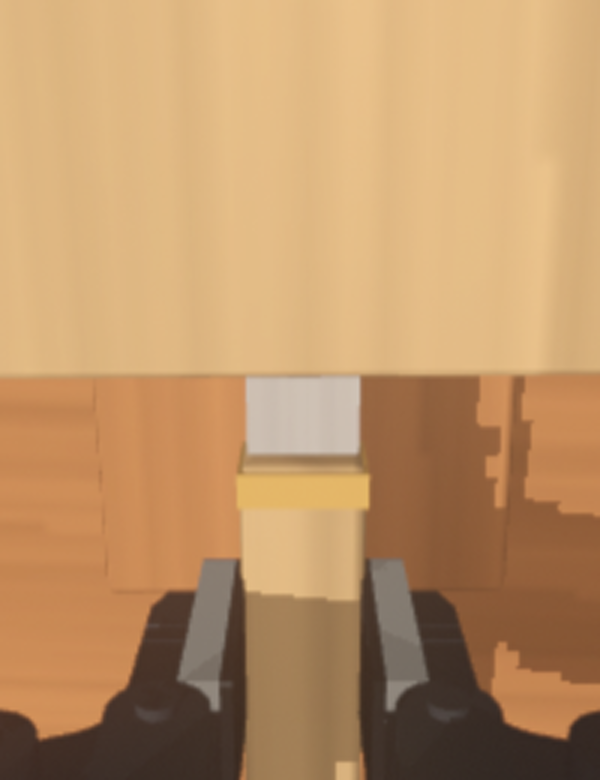

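play_rows([
  [0,0,0,0.3,0,0,1.4],
  [0,0,0,0.4,0,0,1.4],
  [0,0,0,0.3,0,0,1.4],
  [0,0,0,0.2,0,0,1.4],
  [0,0,0,0.1,0,0,1.4],
  [0,0,0,0,0,0,1.4],
])

```text
clock: 23.42
ee_pos: [560.3, -260.5, 38.7]
tool_rot: [-179.9, 0.1, 2.0]
wrist_force: [-0.4, -0.2, -1.1]
finger_gap: 16.3
```

play_rows([
  [0,0,0,0.1,0,0,1.4],
  [0,0,0,0.1,0,0,1.4],
  [0,0,0,0,0,0,1.4],
])

```text
clock: 23.67
ee_pos: [562.4, -260.3, 38.6]
tool_rot: [-179.9, 0.1, 2.0]
wrist_force: [-0.3, 0.1, -0.5]
finger_gap: 16.4
```

play_rows([
  [0,0,0,0.12,0,0,1.4],
  [0,0,0,0.12,0,0,1.4],
  [0,0,0,0,0,0,1.4],
])

```text
clock: 23.92
ee_pos: [564.8, -260.2, 38.6]
tool_rot: [-179.9, 0.1, 2.0]
wrist_force: [0.2, -0.9, -0.7]
finger_gap: 16.6
```

play_rows([
  [0,0,0,0.08,0,0,1.4],
  [0,0,0,0.08,0,0,1.4],
  [0,0,0,0,0,0,1.4],
])

```text
clock: 24.17
ee_pos: [566.6, -260.2, 38.6]
tool_rot: [-179.9, 0.1, 2.0]
wrist_force: [-0.1, 0.1, -0.8]
finger_gap: 16.8
```

```bash
python3 -c "
from h import *
go([567,-260,39.0],1.9)
c=arm.capture('wrist'); crop(c['color'],220,100,420,360,3,'pics/w23z.png')
"
```

```text
pos [ 566.6 -260.2   38.6] rot [-1.7992e+02  1.0000e-01  1.9600e+00] F [-0.1  0.1 -0.8] gap 16.8 t 24.17
tool shift cm [ 0.04 -0.02 -0.04] rows>= 0.013968370942779543
turn [-0.08  0.1   0.06] rows>= 0.019131664264520565
```

View pics/w23z.png

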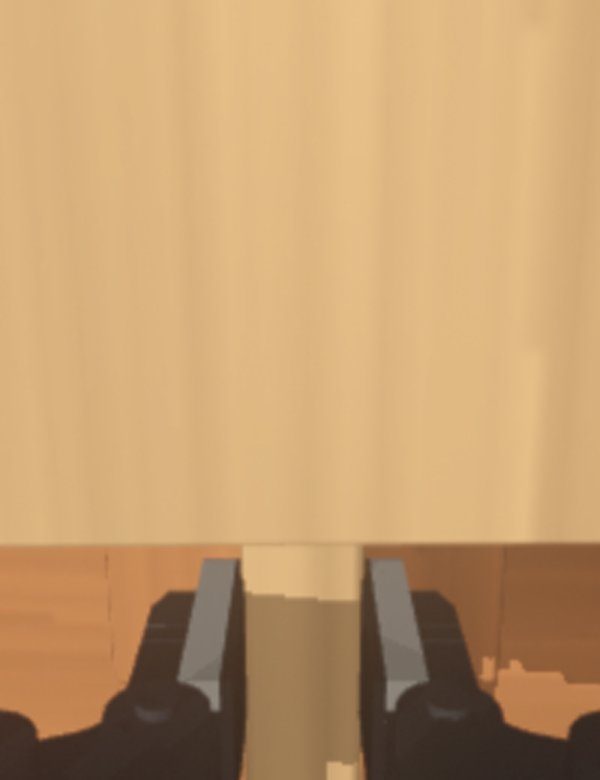

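play_rows([
  [0,0,0,0.06,0,0,1.4],
  [0,0,0,0.05,0,0,1.4],
])

```text
clock: 24.38
ee_pos: [567.6, -260.1, 38.6]
tool_rot: [-179.9, 0.1, 2.0]
wrist_force: [-0.7, 0.7, -0.8]
finger_gap: 16.9
```

play_rows([
  [0,0,0,0.05,0,0,1.4],
  [0,0,0,0.05,0,0,1.4],
])

```text
clock: 24.55
ee_pos: [567.8, -260.0, 38.4]
tool_rot: [-179.9, 0.2, 2.0]
wrist_force: [-5.1, -1.6, 1.7]
finger_gap: 17.0
```

Fx is −5 N at x = 567.8, and I predicted contact at 568, so the handle has met the face. Lowering it onto the rail.

play_rows([
  [0,0,0,0,0,0.05,1.4],
  [0,0,0,0,0,0.04,1.4],
])

```text
clock: 24.72
ee_pos: [567.7, -260.0, 37.5]
tool_rot: [-179.9, 0.2, 2.0]
wrist_force: [-1.0, -1.0, 2.4]
finger_gap: 17.0
```

play_rows([
  [0,0,0,0,0,0.04,1.4],
  [0,0,0,0,0,0.03,1.4],
])

```text
clock: 24.88
ee_pos: [567.7, -260.0, 37.5]
tool_rot: [-179.9, 0.2, 2.0]
wrist_force: [-4.8, 0.4, 6.9]
finger_gap: 17.2
```

play_rows([
  [0,0,0,0.02,0,-0.02,1.8],
  [0,0,0,0,0,0,2.0],
  [0,0,0,0,0,0,2.2],
  [0,0,0,0,0,0,2.6],
  [0,0,0,0,0,0,3.2],
  [0,0,0,0,0,0,3.6],
  [0,0,0,0,0,0,3.6],
])

```text
clock: 25.47
ee_pos: [569.0, -260.1, 37.8]
tool_rot: [-179.9, 0.1, 2.0]
wrist_force: [-0.4, -0.6, 0.1]
finger_gap: 36.4
```

```bash
python3 -c "
from h import *
go([567,-260,139.0],1.9)
c=arm.capture('wrist'); crop(c['color'],180,100,460,460,1.6,'pics/w24.png')
"
```

```text
pos [ 569.  -260.1   37.8] rot [-1.7993e+02  9.0000e-02  1.9600e+00] F [-0.4 -0.6  0.1] gap 36.4 t 25.47
tool shift cm [ -0.22  -0.03 -10.12] rows>= 2.4271712537879884
turn [-0.07  0.09  0.06] rows>= 0.018027026086808652
```

View pics/w24.png

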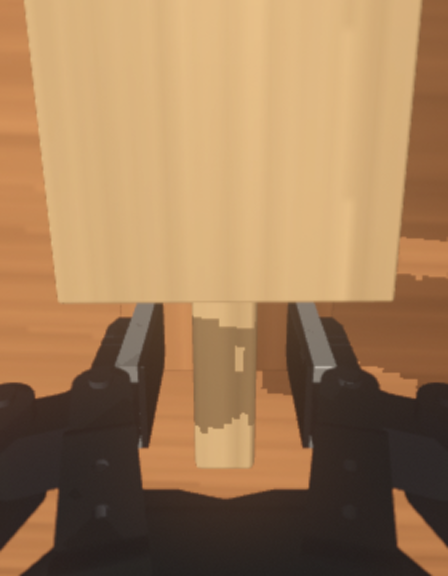

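play_rows([
  [0,0,0,0,0,-0.4,3.6],
  [0,0,0,0,0,-1.0,3.6],
  [0,0,0,0,0,-2.0,3.6],
  [0,0,0,0,0,-3.0,3.6],
  [0,0,0,0,0,-3.0,3.6],
  [0,0,0,-1.5,0,-3.0,3.6],
  [0,0,0,-2.5,0,-2.0,3.6],
  [0,0,0,-2.5,0,0,3.6],
  [0,0,0,-2.0,0,0,3.6],
  [0,0,0,0,0,0,3.6],
  [0,0,0,0,0,0,3.6],
])

```text
clock: 26.43
ee_pos: [482.0, -263.3, 196.8]
tool_rot: [179.9, -0.2, 2.0]
wrist_force: [0.6, -0.1, -0.4]
finger_gap: 36.1
```

```bash
python3 -c "
from h import *
np.set_printoptions(precision=1,suppress=True)
go([567,-260,139.0],1.9)
c=arm.capture('wrist'); cv2.imwrite('pics/w25.png',c['color'][:,:,::-1])
c=arm.capture('top'); crop(c['color'],150,140,490,360,2.3,'pics/t25.png')
c=arm.capture('scene'); crop(c['color'],140,130,490,350,2.2,'pics/s25.png')
"
```

```text
pos [ 482.  -263.3  196.8] rot [179.9  -0.1   2. ] F [ 0.6 -0.1 -0.4] gap 36.1 t 26.43
tool shift cm [ 8.5 -0.   5.8] rows>= 2.4670803526236473
turn [ 0.1 -0.1  0.1] rows>= 0.031520007577718945
```

View pics/w25.png

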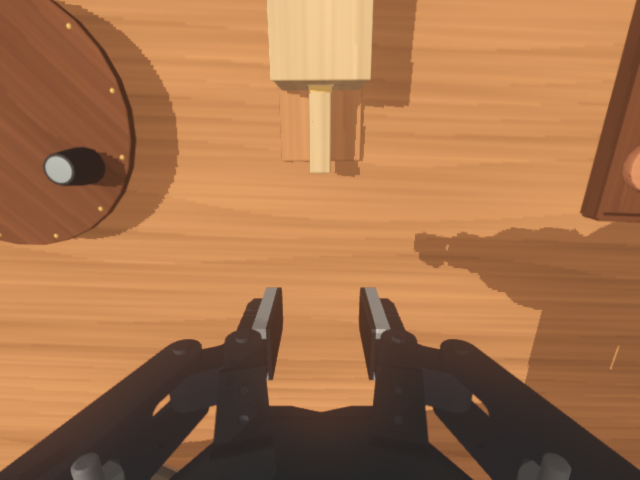

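View pics/t25.png

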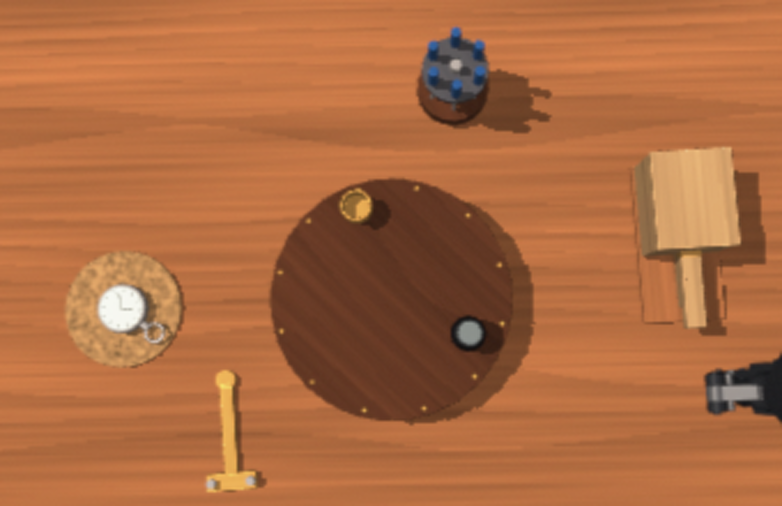

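View pics/s25.png

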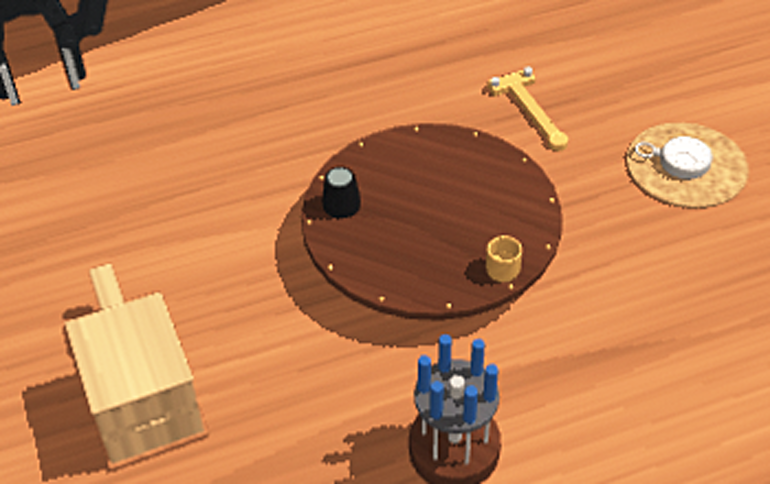

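```bash
python3 -c "
from h import *
np.set_printoptions(precision=1,suppress=True)
c=arm.capture('wrist'); crop(c['color'],260,60,380,190,4.5,'pics/w26.png')
P=px2w(c,[[320,172.5],[320,80]],[49,75]); print(P, np.linalg.norm((P[1]-P[0])[:2]))
t=arm.capture('top')
f=lambda p,z: px2w(t,[np.array([150,140])+(np.array(p)+.5)/2.3-.5],z)
print(f([122,307.5],17),f([124,309],4))
"
```

```text
[[ 528.4 -260.3   49. ]
 [ 596.4 -257.9   75. ]] 67.98253261625389
[[556.7 261.5  17. ]] [[555.9 263.4   4. ]]
```

View pics/w26.png

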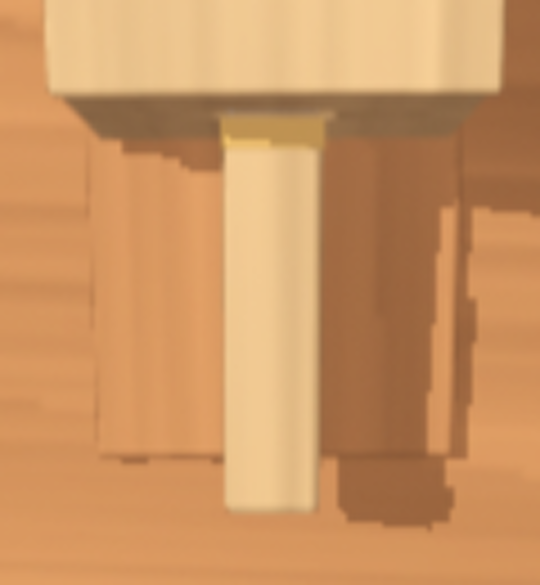

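```bash
python3 -c "
from h import *
np.set_printoptions(precision=1,suppress=True)
c=arm.capture('wrist'); crop(c['color'],300,75,340,105,16,'pics/w27.png')
# face line from top edge: fit x of face
P=px2w(c,[[271,80.6],[371,80.2]],75); print(P)
for z in (49,47.5,43.5,42,38.5): print(z,w2px(c,[[P[:,0].mean(),-259,z]]))
"
```

```text
[[ 594.5 -222.9   75. ]
 [ 597.4 -293.8   75. ]]
49 [[321.8  85.3]]
47.5 [[321.8  85.5]]
43.5 [[321.7  86.2]]
42 [[321.7  86.4]]
38.5 [[321.7  87. ]]
```

View pics/w27.png

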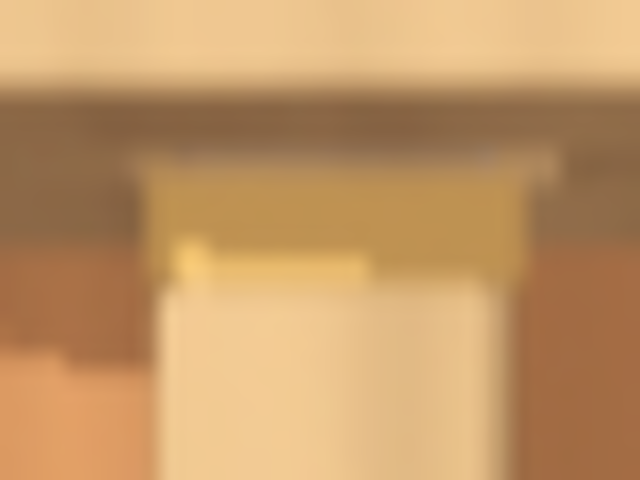

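The slot strip still shows faintly beside the ferrule, so there could be a gap of about 0.5 mm. I'm looking from directly above the joint.

play_rows([
  [0,0,0,0.8,0,2.0,3.6],
  [0,0,0,0.9,0,2.5,3.6],
  [0,0,0,0.6,0,2.5,3.6],
  [0,0,0,0.3,0,2.0,3.6],
  [0,0,0,0,0,1.0,2.0],
  [0,0,0,0,0,0,1.0],
  [0,0,0,0,0,0,0.4],
])

```text
clock: 27.32
ee_pos: [513.0, -261.8, 89.9]
tool_rot: [179.9, -0.1, 2.2]
wrist_force: [-0.2, -1.0, -0.3]
finger_gap: 3.8
```

```bash
python3 -c "
from h import *
go([512,-262,75.0],1.9)
c=arm.capture('wrist'); cv2.imwrite('pics/w28.png',c['color'][:,:,::-1]); crop(c['color'],290,100,350,160,10,'pics/w28z.png'); print(c['origin'])
"
```

```text
pos [ 513.  -261.8   89.9] rot [ 1.7995e+02 -5.0000e-02  2.2200e+00] F [-0.2 -1.  -0.3] gap 3.8 t 27.32
tool shift cm [-0.1   0.02  1.49] rows>= 0.3588715879796687
turn [ 0.05 -0.05  0.32] rows>= 0.04613773368549028
[ 590.93972195 -257.93901019  231.37338077]
```

View pics/w28.png

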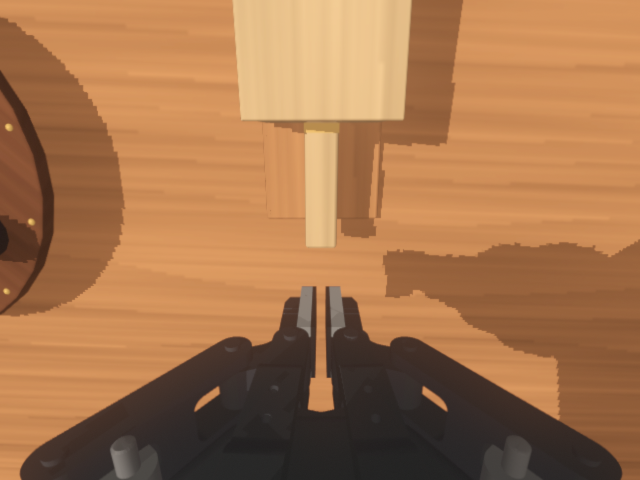

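View pics/w28z.png

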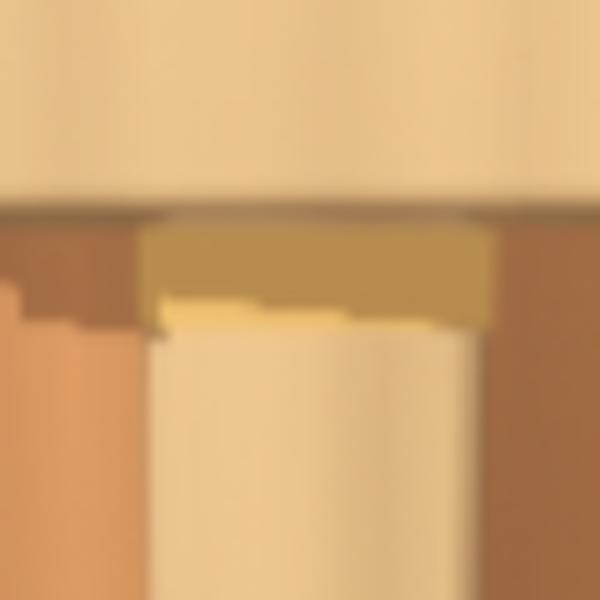

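```bash
python3 -c "
from h import *
np.set_printoptions(precision=1,suppress=True)
c=arm.capture('wrist')
P=px2w(c,[[242,120],[404,120]],75); print(P)
print(px2w(c,[[320,247],[320,123]],[49,49]))
"
```

```text
[[ 594.7 -223.3   75. ]
 [ 597.5 -294.5   75. ]]
[[ 528.2 -260.2   49. ]
 [ 595.5 -257.6   49. ]]
```

play_rows([
  [0,0,0,-0.5,0,-2.0,0.4],
  [0,0,0,-1.0,0,-3.0,0.4],
  [0,0,0,-0.5,0,-3.0,0.4],
  [0,0,0,0,0,-1.5,0.4],
  [0,0,0,0,0,0,0.4],
  [0,0,0,0,0,0,0.4],
])

```text
clock: 27.92
ee_pos: [492.8, -263.8, 196.2]
tool_rot: [179.7, -0.5, 2.2]
wrist_force: [0.5, 0.4, -0.5]
finger_gap: 4.1
```

```bash
python3 -c "
from h import *
c=arm.capture('top'); crop(c['color'],150,140,490,360,2.3,'pics/t29.png')
s=arm.observe(); print(s['ee_pos'],s['clock'],s['joint_velocities'].round(2))
print(arm.hand_in())
"
```

```text
[ 492.99787436 -263.88843743  196.0294302 ] 27.9667 [ 0.14  1.74  0.61 -0.05 -0.9   0.07]
the job is handed in; nothing more can be done
None
```

View pics/t29.png

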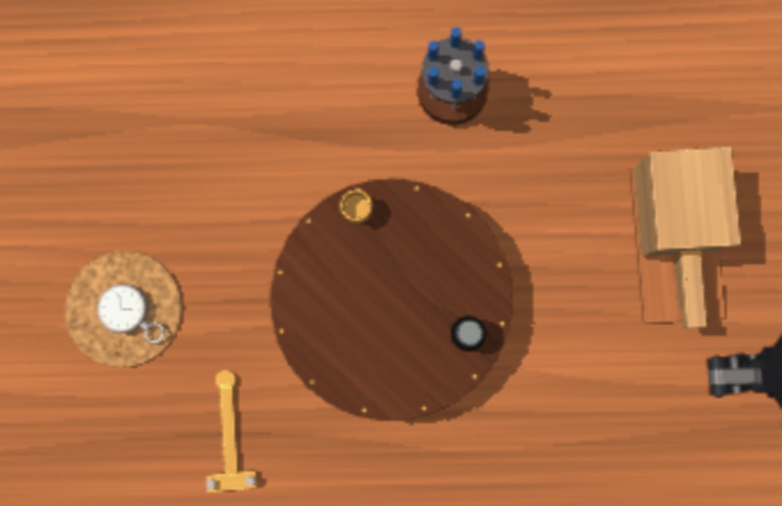

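The job is done and handed in at about 28 s. The watch lies face up on the cork mat, and the knife is in the rack slot with its handle against the face, resting on the rail.

- **Watch:** it was set down with about 12 N of contact. Cameras put it within about 1–2 mm of the mat's centre: the top view gave about 2 mm, the arm's own pose about 1 mm.
- **Knife:** it slid in without rubbing. The handle met the rack at x = 567.8 mm with about 5 N (I had predicted 568), and I lowered it onto the rail before opening the fingers.
- **Everything else:** the last top picture shows the pot and loupe standing on the turntable and the wrench and screwdriver stand where they started. The fingers were closed and clear of everything, at about z = 196 mm. The arm was still settling very slightly (under 2°/s) when I handed in.

**Checks that disagreed:**
- The scene camera read about 4 mm lower in x than the other two, so I used the wrist and top cameras.
- A close-up from above the rack could not rule out a gap of up to about 0.5 mm between the handle and the face. The contact force and the measured handle position both say it is touching, so I did not nudge it again.

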